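# Put the heating blocks away in the nests of their drawer

## Task

Put the stirrer's aluminium heating blocks away: pull the drawer of the low bench unit fully open by its handle, set every block that stands on the bench upright into the foam nest of its own shape, right down on the nest's floor, and then push the drawer fully shut. Leave the other things on the bench where they are.

Things in the scene. Friction and masses are not known exactly. Their poses are not given: they have to be found in the camera images.
- oblong_block_mid (a point): centre (of its bounding box) of the oblong aluminium heating block: 76 mm along its own x, 38 mm across y, eight wells in two rows; 44 mm high, wells open at the top, about 0.24 kg, lower edge bevelled by 3 mm. Grip it across the 38 mm. z is up through the wells. May be absent.
- halfround_block_mid (a point): centre (of its bounding box) of the halfround aluminium heating block: a D 76 mm along its own x, 46 mm across y: flat side at -y, 8 mm straight flanks, then a half circle whose crown is at +y; six wells; 44 mm high, wells open at the top, about 0.24 kg, lower edge bevelled by 3 mm. Grip it across the 46 mm, flat side to crown (along y). z is up through the wells. May be absent.
- wedge_block_mid (a point): centre (of its bounding box) of the wedge aluminium heating block: a 60 degree slice of a disc, 50 mm across its own y: flat end 28 mm wide at -y, curved outer side (74 mm radius, 74 mm wide) at +y; six wells; 44 mm high, wells open at the top, about 0.24 kg, lower edge bevelled by 3 mm. Grip it across the 50 mm, flat end to the crown of the curve (along y). z is up through the wells. May be absent.
- round_block_mid (a point): centre (of its bounding box) of the round aluminium heating block: 60 mm in diameter, one wide funnel-shaped recess in its top; 44 mm high, wells open at the top, about 0.24 kg, lower edge bevelled by 3 mm. Grip it across the 60 mm. z is up through the wells. May be absent.
- square_block_mid (a point): centre (of its bounding box) of the square aluminium heating block: 54 mm by 54 mm, nine wells in three rows; 44 mm high, wells open at the top, about 0.24 kg, lower edge bevelled by 3 mm. Grip it across the 54 mm. z is up through the wells. May be absent.
- oblong_nest_floor (a point): centre of the floor of the oblong cut-out in one of the loose foam tiles (88 x 96 x 22 mm) that fill the drawer: the oblong block's outline with 2.5 mm to spare all round, 15 mm deep; a seated block's centre is 22 mm above this point and it stands 29 mm proud of the tile. Axes as the block's: it goes in either way round. Tiles are in a different order each start and slip up to 3 mm.
- halfround_nest_floor (a point): centre of the floor of the halfround cut-out in one of the loose foam tiles (88 x 96 x 22 mm) that fill the drawer: the halfround block's outline with 2.5 mm to spare all round, 15 mm deep; a seated block's centre is 22 mm above this point and it stands 29 mm proud of the tile. Axes as the block's: it goes in one way only, axes agreeing. Tiles are in a different order each start and slip up to 3 mm.
- wedge_nest_floor (a point): centre of the floor of the wedge cut-out in one of the loose foam tiles (88 x 96 x 22 mm) that fill the drawer: the wedge block's outline with 2.5 mm to spare all round, 15 mm deep; a seated block's centre is 22 mm above this point and it stands 29 mm proud of the tile. Axes as the block's: it goes in one way only, axes agreeing. Tiles are in a different order each start and slip up to 3 mm.
- round_nest_floor (a point): centre of the floor of the round cut-out in one of the loose foam tiles (88 x 96 x 22 mm) that fill the drawer: the round block's outline with 2.5 mm to spare all round, 15 mm deep; a seated block's centre is 22 mm above this point and it stands 29 mm proud of the tile. Axes as the block's: it goes in at any turn. Tiles are in a different order each start and slip up to 3 mm.
- square_nest_floor (a point): centre of the floor of the square cut-out in one of the loose foam tiles (88 x 96 x 22 mm) that fill the drawer: the square block's outline with 2.5 mm to spare all round, 15 mm deep; a seated block's centre is 22 mm above this point and it stands 29 mm proud of the tile. Axes as the block's: it goes in at any quarter turn. Tiles are in a different order each start and slip up to 3 mm.
- drawer_handle (a point): middle of the drawer's steel bar handle: a 10 mm round bar, 104 mm long and level along its y, its axis 38 mm in front of the front panel, 55 mm above the worktop (26 mm below the unit's top); pinch or hook it from above. The drawer opens straight along -x of this frame. The front panel is 14 mm thick, 324 mm wide, its top 79 mm above the worktop.
- drawer_middle (a point): middle of the drawer's floor (upper face, 17 mm above the worktop). The drawer is 181 mm deep and 292 mm wide inside and holds two rows of three tiles: five with cut-outs and one plain cup with two stirring bars. Its side walls are 24 mm high. x points into the unit.
- drawer (a joint): opening of the drawer in m: 0 shut (front panel against the unit), 0.205 fully open against its stop, when all the tiles are clear of the unit; it slides with about 2 N of friction and stays where it is left. It starts about 0.05 ajar.
- unit: the low bench drawer unit (grey, white front), 324 mm wide, 244 mm deep, 81 mm high; origin at the centre of its underside, its front 122 mm away towards -x. It does not move.
- petri_dish: bystander, not part of the job: petri dish with lid, 62 mm across, 15 mm high; origin at the centre of its underside
- bench_timer: bystander, not part of the job: square bench timer, 64 x 64 x 20 mm; origin at the centre of its underside
- forceps: bystander, not part of the job: steel forceps lying flat, 127 mm long along y, 9 mm high; origin at the centre of its underside
- measuring_cylinder: bystander, not part of the job: measuring cylinder on a foot, 55 mm wide, 175 mm high; origin at the centre of its underside
There are look-alikes about, which are no part of the job. What is shaped like the part that bears oblong_block_mid but pink is not meant. Leave any purple look-alike of the part that bears square_block_mid alone.

How it is judged (in metres and radians):
On the way, in this order (a step that is already met when the one before it is completed fails the run):
1. the drawer is pulled open by at least 170 mm (value of joint drawer above 0.17 m), for 0.2 s.
2. with the drawer open, every block that is present sits in the nest of its own shape, on the nest's floor (x of oblong_block_mid in the frame of oblong_nest_floor between -0.006 and 0.006 m and y of oblong_block_mid in the frame of oblong_nest_floor between -0.006 and 0.006 m and z of oblong_block_mid in the frame of oblong_nest_floor between 0.018 and 0.0255 m and angle between each of oblong_block_mid, halfround_block_mid, wedge_block_mid, round_block_mid, square_block_mid's own z axis and vertical below 0.08 rad and x of halfround_block_mid in the frame of halfround_nest_floor between -0.006 and 0.006 m and y of halfround_block_mid in the frame of halfround_nest_floor between -0.006 and 0.006 m and z of halfround_block_mid in the frame of halfround_nest_floor between 0.018 and 0.0255 m and x of wedge_block_mid in the frame of wedge_nest_floor between -0.006 and 0.006 m and y of wedge_block_mid in the frame of wedge_nest_floor between -0.006 and 0.006 m and z of wedge_block_mid in the frame of wedge_nest_floor between 0.018 and 0.0255 m and x of round_block_mid in the frame of round_nest_floor between -0.006 and 0.006 m and y of round_block_mid in the frame of round_nest_floor between -0.006 and 0.006 m and z of round_block_mid in the frame of round_nest_floor between 0.018 and 0.0255 m and x of square_block_mid in the frame of square_nest_floor between -0.006 and 0.006 m and y of square_block_mid in the frame of square_nest_floor between -0.006 and 0.006 m and z of square_block_mid in the frame of square_nest_floor between 0.018 and 0.0255 m and value of joint drawer above 0.05 m), for 0.2 s.
At the end, for the whole second after the job is handed in: The drawer is shut to within 6 mm, the foam tiles lie on its floor, and every block that was present sits at rest in the nest of its own shape: its centre within 6 mm of the nest's along each of the nest's axes, no more than 3.5 mm above its seat, upright within 4.5 degrees (value of joint drawer below 0.006 m and x of oblong_block_mid in the frame of oblong_nest_floor between -0.006 and 0.006 m and y of oblong_block_mid in the frame of oblong_nest_floor between -0.006 and 0.006 m and z of oblong_block_mid in the frame of oblong_nest_floor between 0.018 and 0.0255 m and angle between each of oblong_block_mid, halfround_block_mid, wedge_block_mid, round_block_mid, square_block_mid's own z axis and vertical below 0.08 rad and x of halfround_block_mid in the frame of halfround_nest_floor between -0.006 and 0.006 m and y of halfround_block_mid in the frame of halfround_nest_floor between -0.006 and 0.006 m and z of halfround_block_mid in the frame of halfround_nest_floor between 0.018 and 0.0255 m and x of wedge_block_mid in the frame of wedge_nest_floor between -0.006 and 0.006 m and y of wedge_block_mid in the frame of wedge_nest_floor between -0.006 and 0.006 m and z of wedge_block_mid in the frame of wedge_nest_floor between 0.018 and 0.0255 m and x of round_block_mid in the frame of round_nest_floor between -0.006 and 0.006 m and y of round_block_mid in the frame of round_nest_floor between -0.006 and 0.006 m and z of round_block_mid in the frame of round_nest_floor between 0.018 and 0.0255 m and x of square_block_mid in the frame of square_nest_floor between -0.006 and 0.006 m and y of square_block_mid in the frame of square_nest_floor between -0.006 and 0.006 m and z of square_block_mid in the frame of square_nest_floor between 0.018 and 0.0255 m and x of oblong_nest_floor in the frame of drawer_middle between -0.09 and 0.09 m and y of oblong_nest_floor in the frame of drawer_middle between -0.146 and 0.146 m and z of each of oblong_nest_floor, halfround_nest_floor, wedge_nest_floor, round_nest_floor, square_nest_floor in the frame of drawer_middle below 0.012 m and x of halfround_nest_floor in the frame of drawer_middle between -0.09 and 0.09 m and y of halfround_nest_floor in the frame of drawer_middle between -0.146 and 0.146 m and x of wedge_nest_floor in the frame of drawer_middle between -0.09 and 0.09 m and y of wedge_nest_floor in the frame of drawer_middle between -0.146 and 0.146 m and x of round_nest_floor in the frame of drawer_middle between -0.09 and 0.09 m and y of round_nest_floor in the frame of drawer_middle between -0.146 and 0.146 m and x of square_nest_floor in the frame of drawer_middle between -0.09 and 0.09 m and y of square_nest_floor in the frame of drawer_middle between -0.146 and 0.146 m and linear speed of each of oblong_block, halfround_block, wedge_block, round_block, square_block below 0.02 m/s); the robot touches nothing.
It fails at once if the petri dish is pushed more than 60 mm away (distance of petri_dish from where it was at the start of the episode above 0.06 m).
It fails at once if the bench timer is pushed more than 60 mm away (distance of bench_timer from where it was at the start of the episode above 0.06 m).
It fails at once if the forceps is pushed more than 60 mm away (distance of forceps from where it was at the start of the episode above 0.06 m).
It fails at once if the measuring cylinder is pushed more than 60 mm away (distance of measuring_cylinder from where it was at the start of the episode above 0.06 m).
It fails at once if the measuring cylinder is knocked over (angle between measuring_cylinder's own z axis and vertical above 0.5 rad).
Of oblong_block, halfround_block, wedge_block, round_block, square_block only 4 to 5 are there at a start; the rules pass over those that are not, and their reading is None.
At some moment in a run one of oblong_block, halfround_block, wedge_block, round_block, square_block may be knocked a few centimetres aside while the robot is not near it.
Once in a run the grip may slacken for a moment while it holds something.
It also fails if it takes over 200 s, if anything falls off the work surface, if the arm or the gripper's body presses on something with over 40 N, if the wrist force passes 120 N, or if a joint passes its speed limit or range.

## Robot

A 6-joint arm with a two-finger parallel gripper is mounted at the origin on a cart in front of the work surface, level with it; the furniture and walls round the work are solid. World frame = base frame: x ahead of the robot, y to its left, z up, the work surface at z = 0. Lengths are in mm, angles in rad, forces in N, time in s.
With the tool pointing down it reaches from about 350 to 975 mm from the base axis. Payload 4.9 kg.
Tool frame: the origin (TCP) lies at the very end of the fingers, on their centre line; the grasp point (between the pads) lies behind it (arm.grip_point_offset is the z of the grasp point in the tool frame, in mm); z points along the fingers, y is the line along which they close (so a half turn about z gives the same grasp; the last joint's range is limited). The gripper opens to 85 mm and grips with 20 to 120 N. Pads are 22 mm wide; open, the fingers measure 114 mm over their backs; the gripper's body (76 mm by 85 mm) begins 54 mm behind the grasp point. The pads swing forward as they close: fully open they stand 13 mm farther back than shut.
Start: joints at [1.081, 0.053, 1.613, -0, 1.476, -0.119], TCP at [226.464, 582.508, 231.304] pointing down, gripper open.
Joint ranges: [-3.01, 3.01], [-1.01, 2.22], [0.06, 2.58], [-1.02, 4.17], [0.09, 2.62], [-3.14, 3.14]. Speed limits (rad/s): [2.57, 2.57, 3.14, 3.14, 3.14, 3.14].

## Interface

Orientations are given as a unit quaternion [w, x, y, z].
In Python, from workcell import arm gives the robot as it stands. The module is installed in compiled form; this text tells all that it offers.
- The arm moves only by the shell command python3 -m jog 'ROWS'. ROWS is JSON, a list of rows, each a list of 7 numbers: the shift along the tool's x, y, z in cm, then the turn, a rotation vector about the tool's x, y, z in rad, then the opening, from -1 (shut) to 1 (fully open). In form: [[tx, ty, tz, ax, ay, az, fingers], ...]. A call has 1 to 8 rows; each row shifts and turns the commanded pose from where the row before left it, along the tool's axes as they then stand; what a row does not reach is not made up. A row lasts 1/12 s, in which the tool goes at most 41.7 mm and 7.16 degrees, less where a joint would pass 70% of its speed; a pose out of reach is approached as far as the arm can. A call with a gripper value outside its range is refused whole. The fingers move at their own pace and stop on an object; the grip force is fixed at half the most. Time passes only in rows, so rows that do not move let the fingers close. It gives the time, the measured TCP pose, the force, the opening and the grip force at its end, in the units of the state.
- arm.state(): the state, without advancing time (a new reading comes with each control period).
- arm.snapshot(name): name is "scene" or "top" or "wrist"; returns a dict with "color" (420x560x3 uint8, blue, green, red), "K" (3x3 intrinsics, pixels), "camera_from_world" (4x4, takes a point from world to camera coordinates). Camera axes: x right, y down, z forward; pixel columns grow to the right and rows downward; lengths in mm; the calibration is good to about 2 mm. A picture is of the moment at which its call begins. There is no depth.
- arm.hand_in(): hands the job in; it is judged then, once.
The state is a dict: "time": time; "q": joint angles; "qvel": joint speeds; "effort": joint torques, N m; "eef_pos": TCP position; "orientation": TCP orientation; "contact_force": force on the tool from outside, world axes, zero at the start; "moment": the same for the moment, N m; "finger_gap": finger opening in mm; "grip_force": force on a finger pad.
Only numpy, scipy, OpenCV 4.12 (cv2) and the standard library are available. Lean on these libraries where they do the work, as an engineer would, in place of code of your own. Each camera call takes 0.05 s, during which the arm holds its last target. There are 200 camera calls.

## Working session

There is one attempt and no reset: what is moved stays moved. The work goes in short steps, Python scripts to look and compute and a shell command to move; the robot and the scene stay as the last step left them, time stands still between calls to the robot, and variables do not carry over. Pictures are saved under pics/ and viewed, at most 14 in all, crops included, and the job is handed in when it is done.

```bash
mkdir -p pics; cat > h.py <<'E'
import numpy as np, cv2, sys
from workcell import arm
from scipy.spatial.transform import Rotation as R
def snap(cam,name):
    s=arm.snapshot(cam); cv2.imwrite(f'pics/{name}.png',s['color'])
    np.savez(f'pics/{name}.npz',K=s['K'],T=s['camera_from_world'],c=s['color']); return s
def world(name,uv,z):
    d=np.load(f'pics/{name}.npz');K,T=d['K'],d['T']
    Rm,t=T[:3,:3],T[:3,3];c=-Rm.T@t;out=[]
    for u,v in uv:
        r=Rm.T@np.linalg.inv(K)@[u,v,1];out.append(c+r*(z-c[2])/r[2])
    return np.array(out)
def pix(name,P):
    d=np.load(f'pics/{name}.npz');K,T=d['K'],d['T']
    q=(T[:3,:3]@np.array(P,float).T).T+T[:3,3];q=(K@q.T).T;return q[:,:2]/q[:,2:]
def st():
    s=arm.state();q=s['orientation'];r=R.from_quat([q[1],q[2],q[3],q[0]])
    return np.array(s['eef_pos']),r,s
def go(x,y,z,yaw=None):
    """print shift (cm) in tool axes and turn about tool z so the tool y axis is at world angle yaw (deg, mod 180)"""
    p,r,s=st();m=r.as_matrix()
    d=m.T@(np.array([x,y,z])-p)/10
    ty=np.degrees(np.arctan2(m[1,1],m[0,1]))
    print('t',s['time'],'pos',p.round(1),'toolz',m[:,2].round(3),'tooly deg',ty.round(1),'q6',round(s['q'][5],2),'gap',s['finger_gap'],'F',np.round(s['contact_force'],1))
    if yaw is not None:
        dy=(yaw-ty+90)%180-90; print('turn az',round(-np.radians(dy),3),'(deg',round(-dy,1),')')
    print('shift cm',d.round(2),'dist',np.linalg.norm(d).round(1))
def big(name,box,out,k=None):
    im=np.load(f'pics/{name}.npz')['c'];x0,y0,x1,y1=box
    k=k or min(800/(x1-x0),600/(y1-y0));c=cv2.resize(im[y0:y1,x0:x1],None,fx=k,fy=k,interpolation=cv2.INTER_CUBIC)
    cv2.imwrite(f'pics/{out}.png',c);print(out,'scale',k,c.shape)
E
python3 - <<'E'
from h import *
for c in ('top','scene'):
    s=snap(c,c+'0');print(c,s['K'],s['camera_from_world'])
a=cv2.imread('pics/top0.png');cv2.imwrite('pics/top0b.png',cv2.resize(a,(800,600),interpolation=cv2.INTER_CUBIC))
print(arm.grip_point_offset); go(0,0,0,0)
E
```

```text
top [[380.130796     0.         283.91256655]
 [  0.         380.130796   204.93284292]
 [  0.           0.           1.        ]] [[ 3.17858708e-03 -9.99984863e-01  4.49114949e-03  3.14181308e+01]
 [-9.94697068e-01 -3.62340578e-03 -1.02784307e-01  5.21651092e+02]
 [ 1.02799025e-01 -4.14062436e-03 -9.94693529e-01  1.10835134e+03]
 [ 0.00000000e+00  0.00000000e+00  0.00000000e+00  1.00000000e+00]]
scene [[420.67752297   0.         279.6609187 ]
 [  0.         420.67752297 208.73111465]
 [  0.           0.           1.        ]] [[-8.71376917e-01 -4.89984704e-01  2.48446693e-02  4.77715254e+02]
 [-2.68917039e-01  4.34654035e-01 -8.59511196e-01  1.78543714e+02]
 [ 4.10348503e-01 -7.55639371e-01 -5.10512729e-01  1.22596418e+03]
 [ 0.00000000e+00  0.00000000e+00  0.00000000e+00  1.00000000e+00]]
-18.700000000000003
t 0.1 pos [226.2 582.  230.2] toolz [-0.001 -0.002 -1.   ] tooly deg 68.8 q6 -0.12 gap 85.19485873362015 F [ 0.  -0.4 -0.6]
turn az 1.2 (deg 68.8 )
shift cm [-1.000e-02 -6.240e+01  2.313e+01] dist 66.5
```

View pics/top0b.png

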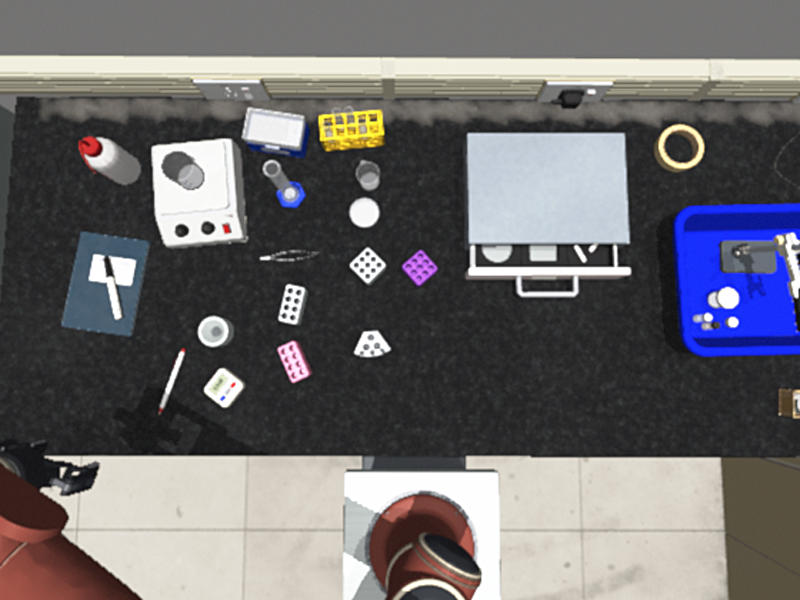

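View pics/scene0.png

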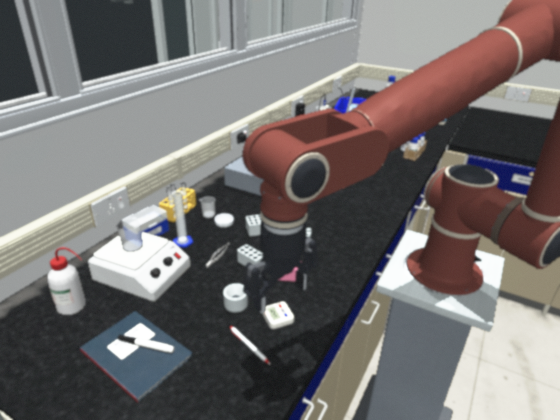

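The top view (800 px scale) shows the oblong at (292,304), square at (367,266), wedge at (371,344) and round at (215,331). There is no halfround. The pink block at (294,361) and purple block at (420,267) are look-alikes. The handle is at (547,293) and the arm hangs at the far left.

```bash
python3 - <<'E'
from h import *
big('top0',(135,165,315,285),'c1')
print('handle',world('top0',[(361,205.5),(404,205.5)],55).round(0), world('top0',[(383,205.5)],55).round(0))
print('unit top front corners',world('top0',[(328,171),(440,170)],81).round(0))
E
```

```text
c1 scale 4.444444444444445 (533, 800, 3)
handle [[ 518. -191.   55.]
 [ 518. -317.   55.]] [[ 518. -255.   55.]]
unit top front corners [[ 614.  -93.   81.]
 [ 619. -415.   81.]]
```

View pics/c1.png

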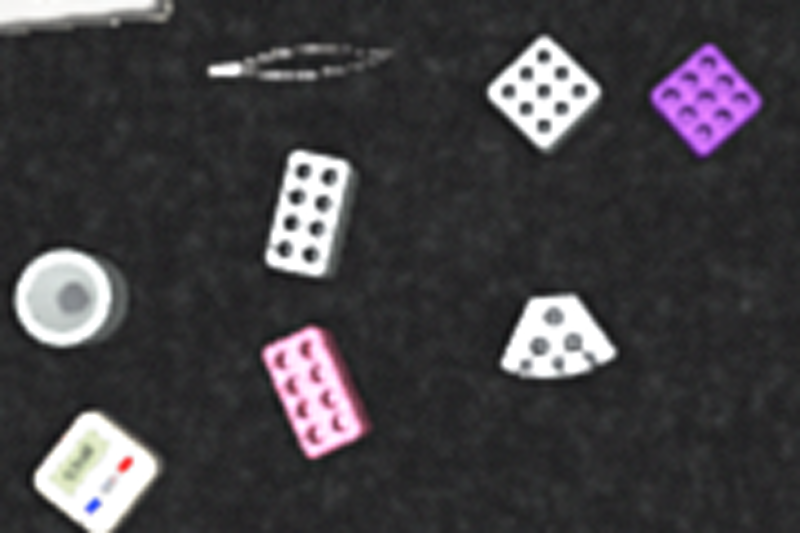

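```bash
python3 - <<'E'
from h import *
f=lambda l:[(135+u/4.4444,165+v/4.4444) for u,v in l]
w=lambda l:world('top0',f(l),44)
a=w([(303,171),(329,177),(285,249),(311,254)]);print('oblong',a.mean(0).round(1),'long deg',np.degrees(np.arctan2(*(a[0]+a[1]-a[2]-a[3])[1::-1])))
a=w([(544,55),(544,126),(508,90),(579,90)]);d=a[0]-a[2];print('square',a.mean(0).round(1),np.degrees(np.arctan2(d[1],d[0])))
a=w([(554,295),(559,378)]);d=a[1]-a[0];print('wedge',a.mean(0).round(1),np.degrees(np.arctan2(d[1],d[0])),np.linalg.norm(d))
a=w([(502,365),(616,353),(530,295),(578,295)]);d=a[0]-a[1];print(np.degrees(np.arctan2(d[1],d[0])),np.linalg.norm(d),a.round(0).tolist())
print('round',w([(64,298)]).round(1))
E
python3 -m jog '[[0,0,0,0,0,0.12,1],[0,0,0,0,0,0.12,1],[0,0,0,0,0,0.12,1],[0,0,0,0,0,0.12,1],[0,0,0,0,0,0.12,1]]'
python3 -m jog '[[0,0,0,0,0,0.12,1],[0,0,0,0,0,0.12,1],[0,0,0,0,0,0.12,0],[0,0,0,0,0,0.12,-0.35],[0,0,0,0,0,0.12,-0.35]]'
python3 -m jog '[[-3,1,0,0,0,0,-0.35],[-3,1,0,0,0,0,-0.35],[-3,1,0,0,0,0,-0.35],[-3,1,0,0,0,0,-0.35],[-3,1,0,0,0,0,-0.35],[-3,1,0,0,0,0,-0.35],[-3,1,0,0,0,0,-0.35],[-3,1,0,0,0,0,-0.35]]'
python3 -m jog '[[-3,1,0,0,0,0,-0.35],[-3,1,0,0,0,0,-0.35],[-3,1,0,0,0,0,-0.35],[-3,1,0,0,0,0,-0.35],[-3,1,0,0,0,0,-0.35],[-3,1,0,0,0,0,-0.35],[-3,1,0,0,0,0,-0.35],[-3,1,0,0,0,0,-0.35]]'
python3 -m jog '[[-3,1,0,0,0,0,-0.35],[-3,1,0,0,0,0,-0.35],[-3,1,0,0,0,0,-0.35],[-3,1,0,0,0,0,-0.35],[-3,1,0,0,0,0,-0.35],[-3,1,0,0,0,0,-0.35],[-3,1,0,0,0,0,-0.35],[-3,1,0,0,0,0,-0.35]]'
python3 -m jog '[[-3,1,0,0,0,0,-0.35],[-3,1,0,0,0,0,-0.35],[-3,1,0,0,0,0,-0.35],[-2.7,1,0,0,0,0,-0.35],[0,0,0,0,0,0,-0.35]]'
python3 - <<'E'
from h import *
snap('wrist','w0')
big('w0',(0,0,560,420),'w0v',1)
go(518,-255,100,0)
E
```

```text
oblong [495.6 267.2  44. ] long deg -11.66231897300082
square [577.8 112.   44. ] -45.022645917480986
wedge [414.8 101.9  44. ] -175.9907809364979 54.259454699200184
96.16144329657759 74.92231903699773 [[396.0, 137.0, 44.0], [404.0, 63.0, 44.0], [442.0, 120.0, 44.0], [442.0, 88.0, 44.0]]
round [[438.9 425.1  44. ]]
time: 0.52
eef_pos: [226.3, 582.2, 230.6]
orientation: [0.0, 0.469, 0.883, -0.001]
contact_force: [-0.6, 0.4, 0.8]
finger_gap: 85.4
grip_force: 0.0
time: 0.93
eef_pos: [226.3, 582.2, 230.5]
orientation: [0.0, 0.709, 0.705, -0.001]
contact_force: [-0.0, 0.2, 0.4]
finger_gap: 51.6
grip_force: 0.0
time: 1.6
eef_pos: [306.4, 340.9, 230.7]
orientation: [0.0, 0.707, 0.707, -0.0]
contact_force: [1.1, -0.1, 0.4]
finger_gap: 27.5
grip_force: 0.0
time: 2.27
eef_pos: [386.4, 101.0, 231.0]
orientation: [-0.0, 0.707, 0.707, 0.0]
contact_force: [0.5, 0.5, -0.3]
finger_gap: 27.5
grip_force: 0.0
time: 2.93
eef_pos: [466.4, -139.1, 230.8]
orientation: [-0.0, 0.707, 0.707, -0.0]
contact_force: [0.8, -0.0, -0.6]
finger_gap: 27.7
grip_force: 0.0
time: 3.35
eef_pos: [506.8, -258.4, 230.3]
orientation: [-0.0, 0.708, 0.706, -0.001]
contact_force: [-0.3, 0.4, 0.2]
finger_gap: 27.6
grip_force: 0.0
w0v scale 1 (420, 560, 3)
t 3.4 pos [ 506.3 -256.2  230.3] toolz [-0.002  0.001 -1.   ] tooly deg -0.2 q6 -0.6 gap 27.705061990286165 F [-0.6  0.5 -0.1]
turn az -0.003 (deg -0.2 )
shift cm [ 0.11  1.19 13.02] dist 13.1
```

View pics/w0v.png

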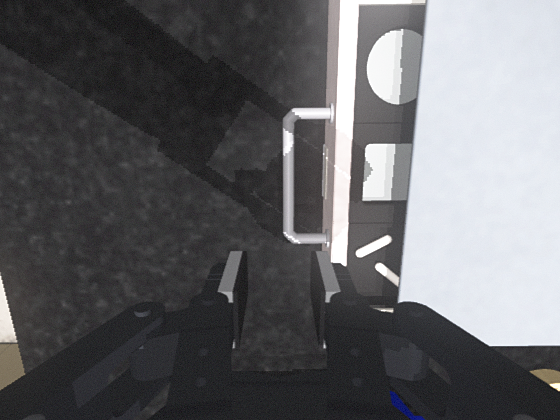

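The wrist view shows the handle bar running down column 290 from row 117 to 240. The front panel is at about column 333.

```bash
python3 - <<'E'
from h import *
print(world('w0',[(289.5,130),(289.5,178),(289.5,228)],55).round(1))
print(world('w0',[(333,100)],79).round(1))
E
```

```text
[[ 516.5 -210.5   55. ]
 [ 516.6 -253.4   55. ]
 [ 516.8 -301.7   55. ]]
[[ 550.1 -185.6   79. ]]
```

```bash

python3 -m jog '[[0.2,0.35,3,0,0,0,-0.35],[0.1,0.35,3,0,0,0,-0.35],[0,0.35,3,0,0,0,-0.35],[0,0,3,0,0,0,-0.35],[0,0,3,0,0,0,-0.35],[0,0,3,0,0,0,-0.35],[0,0,1.2,0,0,0,-0.35],[0,0,0,0,0,0,-0.35]]'
python3 -m jog '[[0,0,0,0,0,0,-1],[0,0,0,0,0,0,-1],[0,0,0,0,0,0,-1],[0,0,0,0,0,0,-1],[0,0,0,0,0,0,-1]]'
python3 -m jog '[[0,-0.5,0,0,0,0,-1],[0,-1,0,0,0,0,-1],[0,-1.5,0,0,0,0,-1],[0,-2,0,0,0,0,-1],[0,-2,0,0,0,0,-1],[0,-2,0,0,0,0,-1],[0,-2,0,0,0,0,-1],[0,-2,0,0,0,0,-1]]'
python3 -m jog '[[0,-1,0,0,0,0,-1],[0,-0.5,0,0,0,0,-1],[0,-0.4,0,0,0,0,-1],[0,0,0,0,0,0,-1]]'
```

```text
time: 4.07
eef_pos: [515.4, -249.4, 36.9]
orientation: [-0.002, 0.707, 0.707, -0.0]
contact_force: [0.2, 0.4, 1.3]
finger_gap: 27.7
grip_force: 0.0
time: 4.48
eef_pos: [517.1, -251.0, 40.1]
orientation: [-0.0, 0.707, 0.707, 0.0]
contact_force: [-1.1, 4.2, 2.8]
finger_gap: 7.6
grip_force: 58.7
time: 5.15
eef_pos: [387.6, -251.7, 40.1]
orientation: [0.002, 0.707, 0.707, 0.001]
contact_force: [3.2, 1.6, -0.4]
finger_gap: 7.6
grip_force: 59.9
time: 5.48
eef_pos: [368.0, -251.9, 40.1]
orientation: [0.0, 0.707, 0.707, -0.0]
contact_force: [-2.1, 2.9, 6.2]
finger_gap: 7.9
grip_force: 60.6
```

```bash

python3 -m jog '[[0,-0.3,0,0,0,0,-1],[0,-0.3,0,0,0,0,-1],[0,0,0,0,0,0,-1],[0,0,0,0,0,0,-1]]'
python3 -m jog '[[0,-0.3,0,0,0,0,-1],[0,-0.3,0,0,0,0,-1],[0,0,0,0,0,0,-1],[0,0,0,0,0,0,-1]]'
```

```text
time: 5.82
eef_pos: [362.3, -251.9, 40.0]
orientation: [0.0, 0.707, 0.707, -0.0]
contact_force: [-0.3, 2.7, 6.6]
finger_gap: 7.8
grip_force: 60.7
time: 6.15
eef_pos: [359.7, -251.9, 40.1]
orientation: [0.004, 0.708, 0.707, 0.003]
contact_force: [15.5, 3.7, -2.8]
finger_gap: 7.7
grip_force: 59.8
```

```bash

python3 -m jog '[[0,0.3,0,0,0,0,-0.35],[0,0,0,0,0,0,-0.35],[0,0,0,0,0,0,-0.35],[0,0,0,0,0,0,-0.35]]'
python3 -m jog '[[0,0,-1.5,0,0,0,-0.35],[0,0,-3,0,0,0,-0.35],[0,0,-3,0,0,0,-0.35],[0,0,-3,0,0,0,-0.35],[0,0,-3,0,0,0,-0.35],[-0.6,1.8,-3,0,0,0,-0.35],[-0.6,1.8,-3,0,0,0,-0.35],[-0.6,1.8,-3,0,0,0,1]]'
python3 -m jog '[[-0.6,1.8,-3,0,0,0,1],[-0.6,1.8,-3,0,0,0,1],[-0.6,1.8,-2,0,0,0,1],[-0.6,1.8,-2,0,0,0,1],[-0.6,1.7,0,0,0,0,1],[0,0,0,0,0,0,1],[0,0,0,0,0,0,1]]'
python3 - <<'E'
from h import *
snap('wrist','w1');snap('top','top1')
big('w1',(0,0,560,420),'w1v')
go(0,0,0,0)
E
```

```text
time: 6.48
eef_pos: [358.3, -251.5, 38.8]
orientation: [-0.001, 0.707, 0.707, -0.0]
contact_force: [0.5, 0.1, 0.0]
finger_gap: 27.9
grip_force: 0.0
time: 7.15
eef_pos: [412.9, -269.8, 265.5]
orientation: [-0.0, 0.707, 0.707, -0.0]
contact_force: [-0.0, -0.9, -0.9]
finger_gap: 38.7
grip_force: 0.0
time: 7.73
eef_pos: [501.7, -299.6, 363.2]
orientation: [-0.001, 0.707, 0.707, -0.0]
contact_force: [-1.0, -0.0, -0.0]
finger_gap: 85.2
grip_force: 0.0
w1v scale 1.4285714285714286 (600, 800, 3)
t 7.8333 pos [ 501.  -299.2  362.9] toolz [-0.002  0.001 -1.   ] tooly deg -0.0 q6 -0.67 gap 85.61663932835162 F [-0.5  0.2 -0.1]
turn az -0.0 (deg -0.0 )
shift cm [ 29.86 -50.02  36.45] dist 68.7
```

View pics/w1v.png

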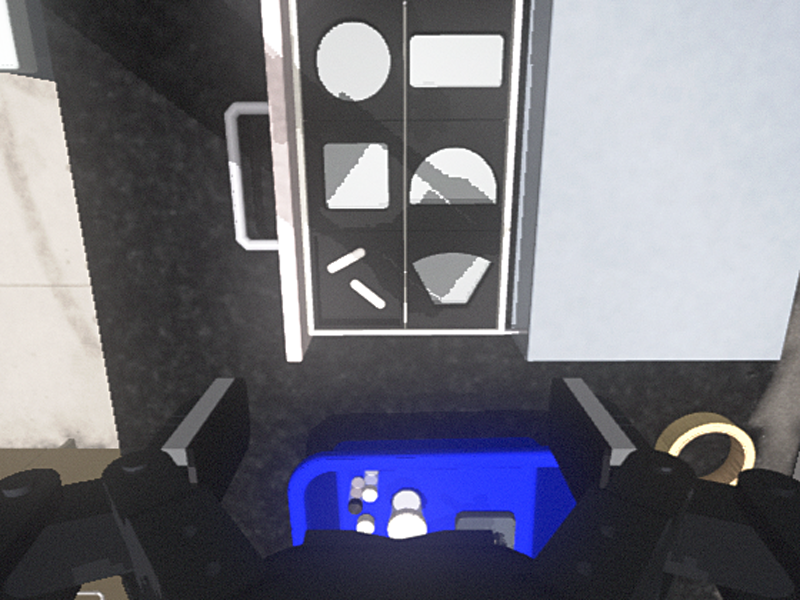

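The drawer is open, with all tiles visible. On the front side from top to bottom (800 px scale) are round (353,61), square (357,176) and the plain cup. On the rear side are oblong (457,61), halfround (453,178) and wedge (452,278), with the wedge's crown up (+y). I'll centre the wrist camera over the drawer for an accurate measurement.

```bash

python3 -m jog '[[3,0,0,0,0,0,1],[3,0,0,0,0,0,1],[3,0,0,0,0,0,1],[3,0,0,0,0,0,1],[0,0,0,0,0,0,1],[0,0,0,0,0,0,1],[0,0,0,0,0,0,1]]'
python3 - <<'E'
from h import *
s=snap('wrist','w2');T=s['camera_from_world'];print(s['K'][0,0],-T[:3,:3].T@T[:3,3],T[2,:3])
big('w2',(150,0,430,210),'w2v')
E
```

```text
time: 8.42
eef_pos: [501.3, -179.6, 363.9]
orientation: [-0.0, 0.707, 0.707, -0.0]
contact_force: [0.3, -0.0, -0.2]
finger_gap: 85.2
grip_force: 0.0
354.78286153625623 [ 501.46587763 -108.00777584  505.54050374] [-7.71234827e-04 -2.80177839e-01 -9.59947802e-01]
w2v scale 2.857142857142857 (600, 800, 3)
```

View pics/w2v.png

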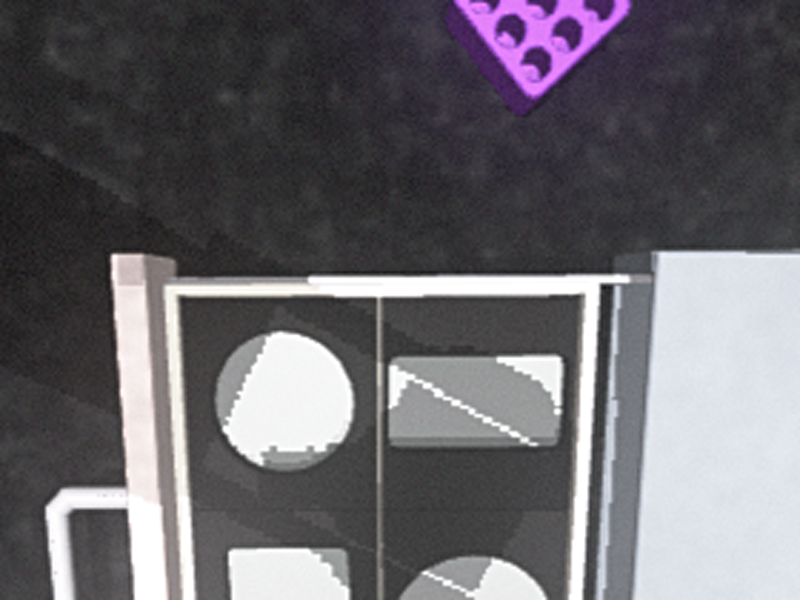

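```bash
python3 - <<'E'
from h import *
s=2.857143
g=lambda n,l,z:world(n,l,z)
A=lambda l:[(150+u/s,v/s) for u,v in l]
B=lambda l:[(u/1.428571,v/1.428571) for u,v in l]
def box(nm,n,l):  # left,right,top,bottom points
    w=g(n,l,39);print(nm,'c',((w[0,0]+w[1,0])/2).round(1),((w[2,1]+w[3,1])/2).round(1),'size',(w[1,0]-w[0,0]).round(1),(w[2,1]-w[3,1]).round(1))
box('round','w2',A([(216,401),(354,401),(285,332),(285,471)]))
box('oblong','w2',A([(388,401),(564,401),(476,355),(476,447)]))
box('round w1','w1',B([(316,61),(391,61),(353,21),(353,102)]))
box('oblong w1','w1',B([(409,61),(504,61),(457,34),(457,88)]))
box('square','w1',B([(324,176),(389,176),(356,143),(356,209)]))
box('wedge','w1',B([(413,263),(491,263),(452,252),(452,304)]))
print('tile seam',g('w1',B([(405,50),(405,300)]),39).round(1), g('w1',B([(353,120),(353,231)]),39).round(1))
E
```

```text
round c 463.6 -156.7 size 62.8 62.6
oblong c 550.5 -156.2 size 80.1 41.4
round w1 c 463.6 -160.0 size 63.4 62.9
oblong w1 c 550.6 -159.3 size 80.2 41.9
square c 463.8 -254.2 size 58.3 57.8
wedge c 551.7 -348.6 size 73.4 50.9
tile seam [[ 507.  -150.5   39. ]
 [ 507.6 -370.    39. ]] [[ 461.9 -206.1   39. ]
 [ 459.4 -303.3   39. ]]
```

```bash

python3 -m jog '[[3.7,-0.3,0,0,0,0,1],[3.7,-0.3,0,0,0,0,1],[3.7,-0.3,0,0,0,0,1],[3.7,-0.3,0,0,0,0,1],[3.7,-0.3,0,0,0,0,1],[3.7,-0.3,0,0,0,0,1],[3.7,-0.3,0,0,0,0,1],[3.7,-0.3,0,0,0,0,1]]'
python3 -m jog '[[3.7,-0.3,0,0,0,0,1],[3.7,-0.3,0,0,0,0,1],[0,0,0,0,0,0,1],[0,0,0,0,0,0,1],[0,0,0,0,0,0,1]]'
python3 - <<'E'
from h import *
snap('wrist','w3');snap('top','top3')
big('w3',(150,60,430,270),'w3v')
go(415,102,110,4)
print(pix('w3',[[495,267,44],[578,112,44],[415,102,44],[439,425,44]]).round(0))
E
```

```text
time: 9.13
eef_pos: [477.8, 117.1, 364.1]
orientation: [0.0, 0.708, 0.706, -0.0]
contact_force: [1.2, 0.6, 0.1]
finger_gap: 85.6
grip_force: 0.0
time: 9.55
eef_pos: [472.3, 189.6, 363.9]
orientation: [0.0, 0.707, 0.707, -0.001]
contact_force: [-0.0, -0.2, -1.0]
finger_gap: 85.5
grip_force: 0.0
w3v scale 2.857142857142857 (600, 800, 3)
t 9.65 pos [472.5 189.  364.2] toolz [-0. -0. -1.] tooly deg -0.1 q6 0.24 gap 85.62141899667208 F [-0.4  0.1 -0.1]
turn az -0.072 (deg -4.1 )
shift cm [-8.71 -5.72 25.42] dist 27.5
[[297.  97.]
 [356. 215.]
 [237. 223.]
 [249. -51.]]
```

View pics/w3v.png

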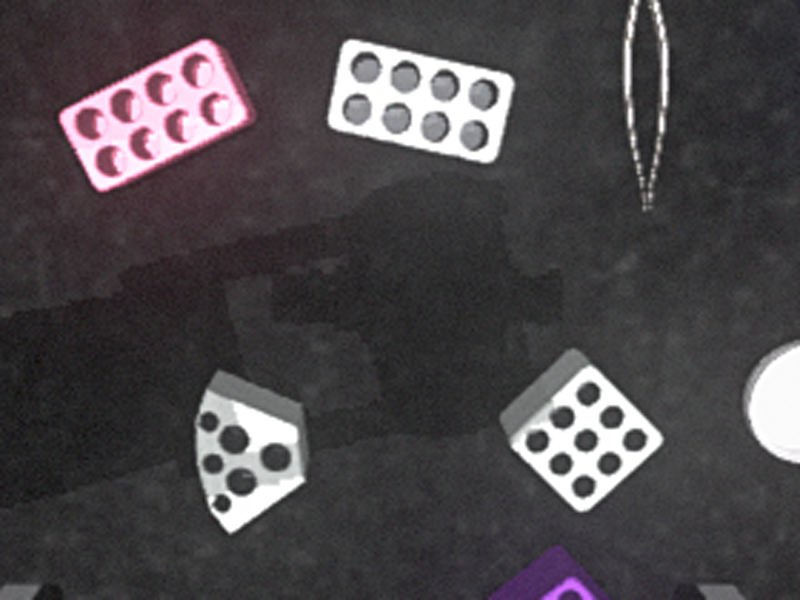

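The picture shows the oblong with corner wells at (366,67), (484,94), (357,109) and (474,135). The square is centred at (586,440). The wedge's flat end spans (303,428) to (305,482) and its crown is near (195,460).

```bash
python3 - <<'E'
from h import *
w=lambda l:world('w3',[(150+u/2.857143,60+v/2.857143) for u,v in l],44)
ang=lambda d:np.degrees(np.arctan2(d[1],d[0])).round(1)
a=w([(366,67),(357,109),(484,94),(474,135)]);print('oblong',a.mean(0).round(1),ang(a[2]+a[3]-a[0]-a[1]))
a=w([(588,393),(584,486),(536,440),(635,439)]);print('square',a.mean(0).round(1),ang(a[0]-a[2]),ang(a[3]-a[1]))
a=w([(211,390),(231,533),(303,428),(305,482),(195,460)]);m=(a[0]+a[1])/2;f=(a[2]+a[3])/2
print('wedge',ang(m-f),ang(a[0]-a[1])+90,np.linalg.norm(a[0]-a[1]),np.linalg.norm(a[2]-a[3]),np.linalg.norm(f-a[4]),'c',((f+a[4])/2).round(1),f.round(1),m.round(1))
E
```

```text
oblong [495.4 268.7  44. ] -12.2
square [576.2 114.1  44. ] 44.7 46.0
wedge -174.5 185.1 72.92311840416113 27.311257301207394 52.48503166931056 c [415.3 105.5  44. ] [441.5 106.7  44. ] [401.6 102.8  44. ]
```

```bash

python3 -m jog '[[-2.15,-1.4,2.5,0,0,0,1],[-2.1,-1.4,3,0,0,0,1],[-2.15,-1.5,3,0,0,0,1],[-2.15,-1.4,3,0,0,0,1],[0,0,3,0,0,-0.094,1],[0,0,3,0,0,0,1],[0,0,3,0,0,0,1],[0,0,3,0,0,0,1]]'
python3 -m jog '[[0,0,3,0,0,0,1],[0,0,3,0,0,0,1],[0,0,2.5,0,0,0,1],[0,0,1.5,0,0,0,1],[0,0,1.3,0,0,0,1],[0,0,0,0,0,0,1]]'
python3 -c "from h import *;go(415.5,103.5,16,5.4)"
```

```text
time: 10.32
eef_pos: [415.1, 103.4, 128.3]
orientation: [0.001, 0.674, 0.738, 0.0]
contact_force: [1.3, -0.0, -0.2]
finger_gap: 85.3
grip_force: 0.0
time: 10.82
eef_pos: [412.6, 103.5, 13.4]
orientation: [-0.002, 0.674, 0.739, -0.002]
contact_force: [-0.1, -0.4, 0.4]
finger_gap: 85.5
grip_force: 0.0
t 10.8167 pos [412.6 103.5  13.4] toolz [-0.006 -0.001 -1.   ] tooly deg 5.2 q6 -0.02 gap 85.5287269660162 F [-0.1 -0.4  0.4]
turn az -0.003 (deg -0.2 )
shift cm [-0.02  0.29 -0.26] dist 0.4
```

```bash

python3 -m jog '[[0,0,0,0,0,0,0.3],[0,0,0,0,0,0,-1],[0,0,0,0,0,0,-1],[0,0,0,0,0,0,-1],[0,0,0,0,0,0,-1],[0,0,0,0,0,0,-1],[0,0,0,0,0,0,-1]]'
python3 -c "from h import *;go(415.5,103.5,16,5.4)"
python3 -m jog '[[0,0,-1,0,0,0,-1],[0,0,-2,0,0,0,-1],[0,0,-3,0,0,0,-1],[0,0,-3,0,0,0,-1],[0,0,-3,0,0,0,-1],[0,0,0,0,0,0,-1]]'
python3 -c "from h import *;go(552.5,-351.5,120,-90)"
```

```text
time: 11.4
eef_pos: [416.7, 104.9, 18.2]
orientation: [0.001, 0.673, 0.74, 0.001]
contact_force: [0.7, -2.4, 6.0]
finger_gap: 48.3
grip_force: 63.2
t 11.4 pos [416.7 104.9  18.2] toolz [ 0.003 -0.    -1.   ] tooly deg 5.4 q6 -0.02 gap 48.30932681415769 F [ 0.7 -2.4  6. ]
turn az -0.0 (deg -0.0 )
shift cm [-0.13 -0.13  0.22] dist 0.3
time: 11.9
eef_pos: [418.5, 105.5, 143.2]
orientation: [0.004, 0.673, 0.74, 0.004]
contact_force: [1.9, -0.2, -1.9]
finger_gap: 48.4
grip_force: 63.1
t 11.9 pos [418.5 105.5 143.2] toolz [ 0.012  0.001 -1.   ] tooly deg 5.4 q6 -0.02 gap 48.37632264454801 F [ 1.9 -0.2 -1.9]
turn az -1.476 (deg -84.6 )
shift cm [-46.76   9.01   2.43] dist 47.7
```

```bash

python3 -m jog '[[0,0,0,0,0,0.119,-1],[0,0,0,0,0,0.119,-1],[0,0,0,0,0,0.119,-1],[0,0,0,0,0,0.119,-1],[0,0,0,0,0,0.119,-1],[0,0,0,0,0,0.119,-1],[0,0,0,0,0,0.119,-1]]'
python3 -m jog '[[0,0,0,0,0,0.119,-1],[0,0,0,0,0,0.119,-1],[0,0,0,0,0,0.119,-1],[0,0,0,0,0,0.119,-1],[0,0,0,0,0,0.119,-1],[0,0,0,0,0,0.119,-1],[0,0,0,0,0,0.119,-1]]'
python3 -m jog '[[0.6,2,0,0,0,0,-1],[1.1,3.8,0,0,0,0,-1],[1.1,3.8,0,0,0,0,-1],[1.1,3.8,0,0,0,0,-1],[1.1,3.8,0,0,0,0,-1],[1.1,3.8,0,0,0,0,-1],[1.1,3.8,0,0,0,0,-1],[1.1,3.8,0,0,0,0,-1]]'
python3 -m jog '[[1.1,3.8,0,0,0,0,-1],[1.1,3.8,0,0,0,0,-1],[1.1,3.8,0,0,0,0,-1],[1.1,3.8,0,0,0,0,-1],[1,3.8,0,0,0,0,-1],[0.5,2,0,0,0,0,-1],[0,0,0,0,0,0,-1],[0,0,0,0,0,0,-1]]'
python3 -c "
from h import *;go(552.5,-351.5,120,-90)
snap('top','top4')"
```

```text
time: 12.48
eef_pos: [413.7, 105.1, 134.9]
orientation: [-0.001, 0.916, 0.401, -0.001]
contact_force: [0.7, 0.3, -3.3]
finger_gap: 48.3
grip_force: 62.9
time: 13.07
eef_pos: [413.7, 105.1, 134.9]
orientation: [-0.0, 1.0, -0.003, -0.001]
contact_force: [0.5, 0.8, -3.3]
finger_gap: 48.4
grip_force: 62.9
time: 13.73
eef_pos: [496.8, -182.4, 134.9]
orientation: [-0.001, 1.0, -0.001, -0.001]
contact_force: [0.4, 1.5, -3.0]
finger_gap: 48.7
grip_force: 63.2
time: 14.4
eef_pos: [555.5, -391.3, 134.4]
orientation: [-0.001, 1.0, -0.001, -0.001]
contact_force: [0.3, 0.5, -3.3]
finger_gap: 48.3
grip_force: 63.3
t 14.4 pos [ 555.5 -391.3  134.4] toolz [-0.002  0.003 -1.   ] tooly deg -90.2 q6 0.85 gap 48.301575053571284 F [ 0.3  0.5 -3.3]
turn az -0.003 (deg -0.2 )
shift cm [-0.3  -3.98  1.45] dist 4.2
```

```bash

python3 -m jog '[[-0.15,-2,1,0,0,0,-1],[-0.15,-2,1.4,0,0,0,-1],[0,0,0,0,0,0,-1],[0,0,0,0,0,0,-1],[0,0,0,0,0,0,-1]]'
python3 -c "
from h import *;go(552.5,-351.5,42,-90)
snap('wrist','w5');big('w5',(140,150,420,360),'w5v')"
```

```text
time: 14.87
eef_pos: [553.3, -350.1, 112.3]
orientation: [0.0, 1.0, 0.0, -0.0]
contact_force: [-0.1, -0.4, -3.5]
finger_gap: 48.2
grip_force: 63.6
t 14.8667 pos [ 553.3 -350.1  112.3] toolz [-0. -0. -1.] tooly deg -90.0 q6 0.89 gap 48.237781747891034 F [-0.1 -0.4 -3.5]
turn az 0.0 (deg 0.0 )
shift cm [-0.08  0.14  7.03] dist 7.0
w5v scale 2.857142857142857 (600, 800, 3)
```

View pics/w5v.png

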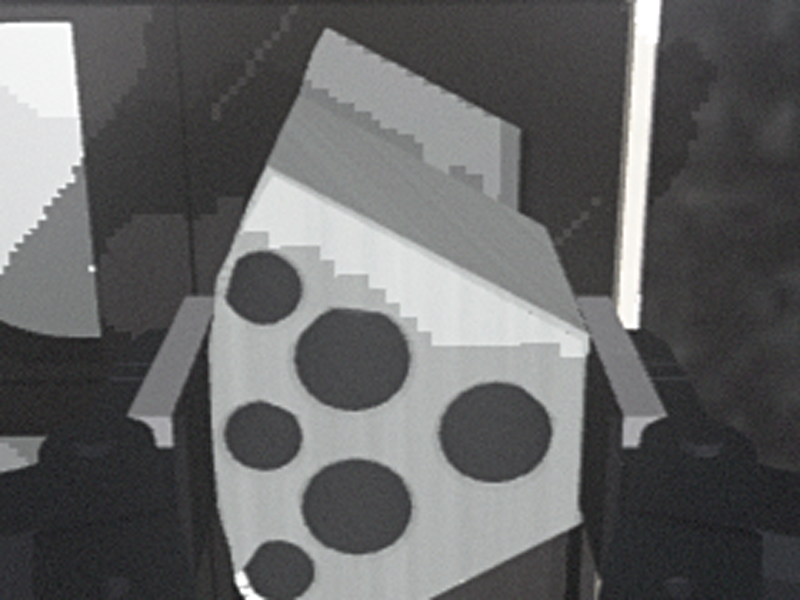

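```bash
python3 - <<'E'
from h import *
w=lambda l,z:world('w5',[(140+u/2.857143,150+v/2.857143) for u,v in l],z)
a=w([(353,358),(356,505),(265,288),(280,570),(495,432),(263,436),(587,340),(580,520),(211,420)],138);print(a.round(1))
E
```

```text
[[ 564.6 -344.1  138. ]
 [ 543.1 -344.2  138. ]
 [ 574.2 -333.3  138. ]
 [ 532.9 -333.8  138. ]
 [ 554.  -362.3  138. ]
 [ 553.4 -332.3  138. ]
 [ 567.1 -373.5  138. ]
 [ 540.8 -374.   138. ]
 [ 555.8 -325.7  138. ]]
```

```bash
python3 - <<'E'
from h import *
w=lambda l,z:world('w5',[(140+u/2.857143,150+v/2.857143) for u,v in l],z)
print(w([(325,30),(520,130),(520,200)],39).round(1), w([(325,30),(500,130),(500,190)],24).round(1))
E
python3 -m jog '[[-0.1,0.15,1.5,0,0,0,-1],[0,0,2,0,0,0,-1],[0,0,1,0,0,0,-1],[0,0,0,0,0,0,-1]]'
python3 -m jog '[[0,0,0.5,0,0,0,-1],[0,0,0.5,0,0,0,-1],[0,0,0.3,0,0,0,-1],[0,0,0,0,0,0,-1]]'
```

```text
[[ 590.5 -334.4   39. ]
 [ 568.4 -376.6   39. ]
 [ 552.3 -377.2   39. ]] [[ 588.1 -333.3   24. ]
 [ 564.5 -373.8   24. ]
 [ 549.7 -374.2   24. ]]
time: 15.25
eef_pos: [550.1, -351.4, 63.0]
orientation: [-0.002, 1.0, -0.001, -0.003]
contact_force: [-0.9, 0.2, -5.0]
finger_gap: 48.5
grip_force: 63.4
time: 15.58
eef_pos: [552.3, -352.6, 54.0]
orientation: [-0.0, 1.0, -0.001, -0.0]
contact_force: [-0.0, 0.3, -2.8]
finger_gap: 48.7
grip_force: 63.5
```

```bash

python3 -m jog '[[0,-0.15,0.2,0,0,0,-1],[0,0,0.3,0,0,0,-1],[0,0,0.3,0,0,0,-1],[0,0,0,0,0,0,-1],[0,0,0,0,0,0,-1]]'
python3 -m jog '[[0,0,0.3,0,0,0,-1],[0,0,0,0,0,0,-1],[0,0,0,0,0,0,-1]]'

```

```text
time: 16.0
eef_pos: [552.3, -351.0, 46.0]
orientation: [-0.0, 1.0, -0.001, -0.0]
contact_force: [-0.1, 0.5, -2.7]
finger_gap: 48.1
grip_force: 63.6
time: 16.25
eef_pos: [552.3, -351.1, 43.1]
orientation: [-0.0, 1.0, -0.001, -0.0]
contact_force: [0.4, 0.5, -3.8]
finger_gap: 48.6
grip_force: 63.6
```

Going in freely; push on to the floor and release.

```bash

python3 -m jog '[[0,0,0.1,0,0,0,-1],[0,0,0,0,0,0,-1],[0,0,0.1,0,0,0,-1],[0,0,0,0,0,0,-1]]'
python3 -m jog '[[0,0,0,0,0,0,-0.2],[0,0,0,0,0,0,0.2],[0,0,0,0,0,0,0.5],[0,0,0,0,0,0,0.6],[0,0,0,0,0,0,0.6]]'
python3 -m jog '[[0,0,-1,0,0,0,0.6],[0,0,-2,0,0,0,0.6],[0,0,-3,0,0,0,0.6],[0,0,-3,0,0,0,0.6],[0,0,-3,0,0,0,1],[0,0,-3,0,0,0,1],[0,0,-3,0,0,0,1],[0,0,0,0,0,0,1]]'
python3 -c "
from h import *;go(576.5,113.5,230,-45)
snap('wrist','w6');snap('top','top6');print(pix('w6',[[552,-350,68]]))"

```

```text
time: 16.58
eef_pos: [552.7, -351.2, 42.2]
orientation: [0.0, 1.0, -0.001, 0.0]
contact_force: [-1.9, 1.8, 1.8]
finger_gap: 48.2
grip_force: 63.9
time: 17.0
eef_pos: [552.6, -351.4, 41.4]
orientation: [0.0, 1.0, -0.001, 0.0]
contact_force: [0.8, 0.1, 0.5]
finger_gap: 68.0
grip_force: 0.0
time: 17.67
eef_pos: [555.4, -353.5, 231.3]
orientation: [0.005, 1.0, -0.001, 0.006]
contact_force: [0.5, -0.4, 1.5]
finger_gap: 85.5
grip_force: 0.0
t 17.6667 pos [ 555.4 -353.5  231.3] toolz [ 0.011 -0.009 -1.   ] tooly deg -90.1 q6 0.89 gap 85.52643046845226 F [ 0.5 -0.4  1.5]
turn az -0.787 (deg -45.1 )
shift cm [  2.06 -46.7   -0.26] dist 46.7
[[273.77956388 191.98075342]]
```

```bash
cat >> h.py <<'E'
def blobs(name):
    c=np.load(f'pics/{name}.npz')['c'];g=((c.min(2)>110)*255).astype(np.uint8)
    n,l,s,ce=cv2.connectedComponentsWithStats(g)
    for i in range(1,n):
        if 150<s[i,4]<1500:
            p=world(name,[ce[i]],44)[0]
            if 350<p[0]<680 and -420<p[1]<500: print(name,p.round(0)[:2],s[i,4],s[i,2:4])
E
python3 - <<'E'
from h import *
blobs('top0');blobs('top6')
E
python3 -m jog '[[0,0,0,0,0,-0.112,1],[0,0,0,0,0,-0.112,1],[0,0,0,0,0,-0.112,1],[0,0,0,0,0,-0.112,1],[0,0,0,0,0,-0.112,1],[0,0,0,0,0,-0.112,1],[0,0,0,0,0,-0.112,1],[0,0,0,0,0,0,1]]'
python3 -c "
from h import *;go(576.5,113.5,230,-45)"
```

```text
top0 [577. 113.] 352 [25 26]
top0 [ 604. -155.] 198 [21 12]
top0 [ 604. -251.] 208 [20 11]
top0 [496. 268.] 338 [19 28]
top0 [440. 427.] 380 [22 22]
top0 [414. 103.] 344 [26 19]
top0 [380. 262.] 339 [22 29]
top6 [577. 113.] 352 [25 26]
top6 [ 475. -205.] 1466 [92 90]
top6 [ 556. -357.] 258 [18 25]
top6 [ 550. -155.] 382 [15 27]
top6 [ 560. -251.] 269 [16 23]
top6 [496. 268.] 340 [19 28]
top6 [ 463. -156.] 381 [22 22]
top6 [405. 436.] 385 [22 22]
top6 [380. 262.] 338 [22 29]
time: 18.43
eef_pos: [551.7, -350.6, 219.3]
orientation: [-0.001, 0.924, 0.382, -0.001]
contact_force: [-0.4, 0.5, -0.0]
finger_gap: 85.8
grip_force: 0.0
t 18.4333 pos [ 551.7 -350.6  219.3] toolz [-0.003  0.002 -1.   ] tooly deg -45.1 q6 0.11 gap 85.8367201776777 F [-0.4  0.5 -0. ]
turn az -0.001 (deg -0.1 )
shift cm [ 34.54 -31.09  -0.98] dist 46.5
```

```bash

python3 -m jog '[[2.5,-2.25,0,0,0,0,1],[2.5,-2.25,0,0,0,0,1],[2.5,-2.25,0,0,0,0,1],[2.5,-2.25,0,0,0,0,1],[2.5,-2.25,0,0,0,0,1],[2.5,-2.25,0,0,0,0,1],[2.5,-2.25,0,0,0,0,1],[2.5,-2.25,0,0,0,0,1]]'
python3 -m jog '[[2.5,-2.25,0,0,0,0,1],[2.5,-2.25,0,0,0,0,1],[2.5,-2.25,0,0,0,0,1],[2.5,-2.25,0,0,0,0,1],[2.5,-2.25,0,0,0,0,1],[2,-1.85,0,0,0,0,1],[0,0,0,0,0,0,1],[0,0,0,0,0,0,1]]'
python3 -c "
from h import *;go(576.5,113.5,100,-45)"
python3 -m jog '[[0,0,3,0,0,0,1],[0,0,3,0,0,0,1],[0,0,3,0,0,0,1],[0,0,2,0,0,0,1],[0,0,0,0,0,0,1],[0,0,0,0,0,0,1]]'
python3 -c "
from h import *;go(576.5,113.5,16,-45)"
```

```text
time: 19.1
eef_pos: [566.4, -80.8, 220.1]
orientation: [-0.001, 0.925, 0.38, -0.001]
contact_force: [1.4, 0.5, -0.1]
finger_gap: 85.5
grip_force: 0.0
time: 19.77
eef_pos: [577.0, 113.7, 220.2]
orientation: [-0.0, 0.924, 0.382, -0.001]
contact_force: [0.2, 0.0, -0.4]
finger_gap: 85.4
grip_force: 0.0
t 19.7667 pos [577.  113.7 220.2] toolz [-0.002 -0.001 -1.   ] tooly deg -45.1 q6 0.86 gap 85.36315521545329 F [ 0.2  0.  -0.4]
turn az -0.002 (deg -0.1 )
shift cm [-0.03 -0.   12.02] dist 12.0
time: 20.27
eef_pos: [576.5, 111.4, 109.7]
orientation: [-0.0, 0.925, 0.38, -0.002]
contact_force: [1.2, 0.2, 0.1]
finger_gap: 85.2
grip_force: 0.0
t 20.2667 pos [576.5 111.4 109.7] toolz [-0.004 -0.001 -1.   ] tooly deg -45.3 q6 0.85 gap 85.22549967730127 F [1.2 0.2 0.1]
turn az -0.005 (deg -0.3 )
shift cm [ 0.18 -0.13  9.37] dist 9.4
```

```bash

python3 -m jog '[[0,0,2,0,0,0,1],[0,0,3,0,0,0,1],[0,0,2.5,0,0,0,1],[0,0,1.6,0,0,0,1],[0,0,0,0,0,0,1],[0,0,0,0,0,0,1]]'
python3 -m jog '[[0,0,0,0,0,0,0.4],[0,0,0,0,0,0,-1],[0,0,0,0,0,0,-1],[0,0,0,0,0,0,-1],[0,0,0,0,0,0,-1],[0,0,0,0,0,0,-1],[0,0,0,0,0,0,-1]]'
python3 -c "from h import *;go(576.5,113.5,16,-45)"
python3 -m jog '[[0,0,-1,0,0,0,-1],[0,0,-2,0,0,0,-1],[0,0,-3,0,0,0,-1],[0,0,-3,0,0,0,-1],[0,0,-3,0,0,0,-1],[0,0,0,0,0,0,-1],[0,0,0,0,0,0,-1],[0,0,0,0,0,0,-1]]'
python3 -m jog '[[0,0,0,0,0,0.112,-1],[0,0,0,0,0,0.112,-1],[0,0,0,0,0,0.112,-1],[0,0,0,0,0,0.112,-1],[0,0,0,0,0,0.112,-1],[0,0,0,0,0,0.112,-1],[0,0,0,0,0,0.112,-1],[0,0,0,0,0,0,-1]]'
python3 -c "from h import *;go(462.7,-255,112,-90)"
```

```text
time: 20.77
eef_pos: [578.6, 112.2, 21.6]
orientation: [0.0, 0.925, 0.381, 0.001]
contact_force: [0.3, -0.3, -0.5]
finger_gap: 85.5
grip_force: 0.0
time: 21.35
eef_pos: [579.8, 112.8, 23.2]
orientation: [0.001, 0.924, 0.381, 0.002]
contact_force: [-0.4, 0.6, 6.5]
finger_gap: 52.4
grip_force: 65.7
t 21.35 pos [579.8 112.8  23.2] toolz [ 0.005  0.    -1.   ] tooly deg -45.2 q6 0.85 gap 52.408728612027886 F [-0.4  0.6  6.5]
turn az -0.003 (deg -0.2 )
shift cm [-0.19 -0.28  0.71] dist 0.8
time: 22.02
eef_pos: [576.9, 112.6, 139.5]
orientation: [-0.0, 0.924, 0.381, -0.001]
contact_force: [0.2, 0.5, -3.1]
finger_gap: 52.8
grip_force: 64.8
time: 22.68
eef_pos: [575.9, 112.5, 137.3]
orientation: [0.0, 1.0, -0.001, -0.003]
contact_force: [0.2, 0.4, -2.3]
finger_gap: 52.3
grip_force: 64.7
t 22.6833 pos [575.9 112.5 137.3] toolz [-0.005 -0.    -1.   ] tooly deg -90.2 q6 1.64 gap 52.30024540016759 F [ 0.2  0.4 -2.3]
turn az -0.003 (deg -0.2 )
shift cm [-11.19  36.78   2.6 ] dist 38.5
```

```bash

python3 -m jog '[[-0.5,1.7,0,0,0,0,-1],[-1,3.3,0,0,0,0,-1],[-1,3.3,0,0,0,0,-1],[-1,3.3,0,0,0,0,-1],[-1,3.3,0,0,0,0,-1],[-1,3.3,0,0,0,0,-1],[-1,3.3,0,0,0,0,-1],[-1,3.3,0,0,0,0,-1]]'
python3 -m jog '[[-1,3.3,0,0,0,0,-1],[-1,3.3,0,0,0,0,-1],[-1,3.3,0,0,0,0,-1],[-0.5,1.9,0,0,0,0,-1],[-0.3,0.1,2,0,0,0,-1],[0,0,0,0,0,0,-1],[0,0,0,0,0,0,-1],[0,0,0,0,0,0,-1]]'
python3 -c "
from h import *;go(462.7,-255,47,-90)
snap('wrist','w7');big('w7',(140,110,420,320),'w7v')"
```

```text
time: 23.35
eef_pos: [500.5, -136.3, 138.5]
orientation: [-0.001, 1.0, 0.001, -0.001]
contact_force: [-0.7, -0.9, -2.6]
finger_gap: 52.4
grip_force: 64.7
time: 24.02
eef_pos: [463.9, -253.3, 119.5]
orientation: [-0.001, 1.0, 0.0, -0.001]
contact_force: [-0.2, 0.9, -2.1]
finger_gap: 52.9
grip_force: 64.6
t 24.0167 pos [ 463.9 -253.3  119.5] toolz [-0.002  0.001 -1.   ] tooly deg -90.0 q6 0.93 gap 52.85342031132164 F [-0.2  0.9 -2.1]
turn az 0.001 (deg 0.0 )
shift cm [-0.1   0.18  7.25] dist 7.3
w7v scale 2.857142857142857 (600, 800, 3)
```

View pics/w7v.png

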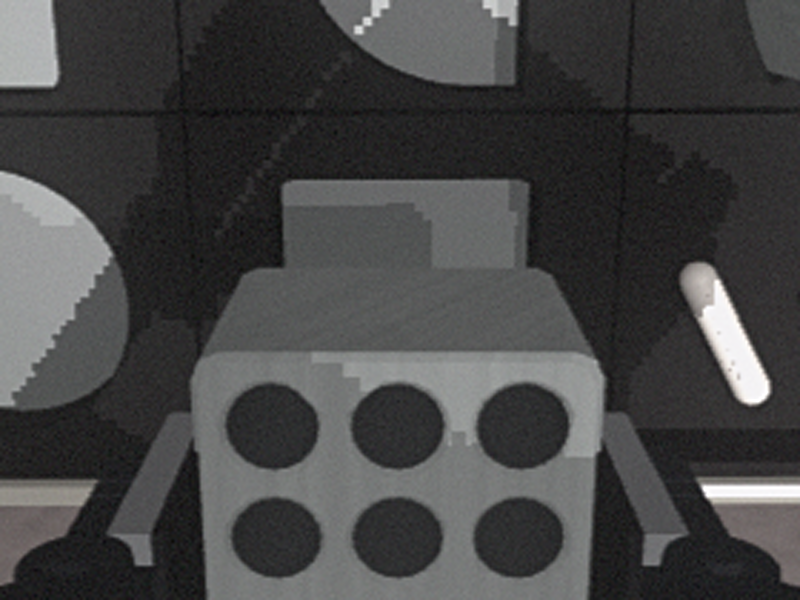

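```bash
python3 - <<'E'
from h import *
w=lambda l,z:world('w7',[(140+u/2.857143,110+v/2.857143) for u,v in l],z).round(1)
print('nest',w([(283,230),(528,230),(405,180),(405,113)],39).tolist())
print('blk',w([(193,390),(603,390),(400,353),(398,425),(398,537)],140.5).tolist())
E
```

```text
nest [[480.3, -227.1, 39.0], [480.3, -282.4, 39.0], [491.8, -254.6, 39.0], [506.6, -254.6, 39.0]]
blk [[484.4, -226.8, 140.5], [484.4, -279.4, 140.5], [489.4, -253.3, 140.5], [479.5, -253.1, 140.5], [463.1, -253.1, 140.5]]
```

```bash

python3 -m jog '[[-0.05,0.15,1.5,0,0,0,-1],[0,0,2,0,0,0,-1],[0,0,1.5,0,0,0,-1],[0,0,0,0,0,0,-1],[0,0,0,0,0,0,-1]]'
python3 -m jog '[[0,0,0.5,0,0,0,-1],[0,0,0.5,0,0,0,-1],[0,0,0.3,0,0,0,-1],[0,0,0,0,0,0,-1],[0,0,0,0,0,0,-1]]'
python3 -m jog '[[0,0,0.3,0,0,0,-1],[0,0,0.3,0,0,0,-1],[0,0,0,0,0,0,-1],[0,0,0,0,0,0,-1]]'
```

```text
time: 24.48
eef_pos: [463.7, -254.9, 70.1]
orientation: [-0.0, 1.0, 0.0, -0.001]
contact_force: [0.5, 0.3, -1.7]
finger_gap: 52.7
grip_force: 64.6
time: 24.9
eef_pos: [463.7, -255.7, 57.4]
orientation: [-0.0, 1.0, -0.001, -0.0]
contact_force: [0.4, 0.6, -2.9]
finger_gap: 53.1
grip_force: 64.6
time: 25.23
eef_pos: [463.5, -255.6, 51.0]
orientation: [-0.0, 1.0, -0.001, -0.0]
contact_force: [0.3, -0.6, -2.5]
finger_gap: 52.4
grip_force: 64.6
```

```bash

python3 -m jog '[[0,0,0.2,0,0,0,-1],[0,0,0.1,0,0,0,-1],[0,0,0,0,0,0,-1],[0,0,0.1,0,0,0,-1],[0,0,0,0,0,0,-1]]'
python3 -m jog '[[0,0,0,0,0,0,-0.1],[0,0,0,0,0,0,0.3],[0,0,0,0,0,0,0.6],[0,0,0,0,0,0,0.6],[0,0,0,0,0,0,0.6]]'
python3 -m jog '[[0,0,-1,0,0,0,0.6],[0,0,-2,0,0,0,0.6],[0,0,-3,0,0,0,0.6],[0,0,-3,0,0,0,0.6],[0,0,-3,0,0,0,1],[0,0,-3,0,0,0.105,1],[0,0,-2,0,0,0.105,1],[0,0,0,0,0,0,1]]'
python3 -c "
from h import *;go(495.5,268,220,-102)
snap('top','top8');blobs('top8')"
```

```text
time: 25.65
eef_pos: [463.7, -255.8, 47.3]
orientation: [0.0, 1.0, -0.001, 0.0]
contact_force: [-0.3, 0.0, -1.9]
finger_gap: 52.9
grip_force: 64.8
time: 26.07
eef_pos: [464.0, -256.0, 47.8]
orientation: [0.0, 1.0, -0.001, 0.0]
contact_force: [-0.4, 0.4, -0.1]
finger_gap: 68.2
grip_force: 0.0
time: 26.73
eef_pos: [466.2, -257.5, 224.7]
orientation: [0.003, 0.994, -0.107, 0.005]
contact_force: [0.2, 0.0, 0.9]
finger_gap: 85.4
grip_force: 0.0
t 26.7333 pos [ 466.2 -257.5  224.7] toolz [ 0.009 -0.007 -1.   ] tooly deg -102.2 q6 1.14 gap 85.39261484390659 F [0.2 0.  0.9]
turn az -0.004 (deg -0.2 )
shift cm [ -8.28 -51.98   0.14] dist 52.6
top8 [ 513. -211.] 1406 [104  90]
top8 [ 550. -155.] 382 [15 27]
top8 [ 556. -254.] 327 [17 24]
top8 [496. 268.] 339 [19 28]
top8 [ 466. -152.] 322 [21 22]
top8 [ 460. -257.] 257 [21 20]
top8 [405. 436.] 385 [22 22]
top8 [ 412. -380.] 283 [36 15]
top8 [380. 262.] 338 [22 29]
```

```bash

python3 -m jog '[[-0.6,-3.7,0,0,0,0,1],[-0.6,-3.7,0,0,0,0,1],[-0.6,-3.7,0,0,0,0,1],[-0.6,-3.7,0,0,0,0,1],[-0.6,-3.7,0,0,0,0,1],[-0.6,-3.7,0,0,0,0,1],[-0.6,-3.7,0,0,0,0,1],[-0.6,-3.7,0,0,0,0,1]]'
python3 -m jog '[[-0.6,-3.7,0,0,0,0,1],[-0.6,-3.7,0,0,0,0,1],[-0.6,-3.7,0,0,0,0,1],[-0.6,-3.7,0,0,0,0,1],[-0.6,-3.7,0,0,0,0,1],[-0.5,-3.7,0,0,0,0,1],[0,0,0,0,0,0,1],[0,0,0,0,0,0,1]]'
python3 -c "
from h import *;go(495.5,268,16,-102)"

```

```text
time: 27.45
eef_pos: [477.6, 45.6, 215.7]
orientation: [0.0, 0.995, -0.105, -0.001]
contact_force: [0.9, -0.0, 0.6]
finger_gap: 85.4
grip_force: 0.0
time: 28.12
eef_pos: [490.0, 269.4, 215.3]
orientation: [0.001, 0.995, -0.103, -0.002]
contact_force: [-0.2, 0.4, 0.0]
finger_gap: 85.2
grip_force: 0.0
t 28.1167 pos [490.  269.4 215.3] toolz [-0.003 -0.002 -1.   ] tooly deg -101.8 q6 2.15 gap 85.23922096116718 F [-0.2  0.4  0. ]
turn az 0.003 (deg 0.2 )
shift cm [ 0.63 -0.02 19.93] dist 19.9
```

```bash

python3 -m jog '[[0.3,0,3,0,0,0,1],[0.3,0,3,0,0,0,1],[0,0,3,0,0,0,1],[0,0,3,0,0,0,1],[0,0,3,0,0,0,1],[0,0,2.5,0,0,0,1],[0,0,1.5,0,0,0,1],[0,0,0.7,0,0,0,1]]'
python3 -m jog '[[0,0,0,0,0,0,1],[0,0,0,0,0,0,0.2],[0,0,0,0,0,0,-1],[0,0,0,0,0,0,-1],[0,0,0,0,0,0,-1],[0,0,0,0,0,0,-1],[0,0,0,0,0,0,-1],[0,0,0,0,0,0,-1]]'
python3 -c "from h import *;go(495.5,268,16,-102)"
python3 -m jog '[[0,0,-1,0,0,0,-1],[0,0,-2,0,0,0,-1],[0,0,-3,0,0,0,-1],[0,0,-3,0,0,0,-1],[0,0,-3,0,0,0,-1],[0,0,0,0,0,-0.105,-1],[0,0,0,0,0,-0.105,-1],[0,0,0,0,0,0,-1]]'
python3 -c "from h import *;go(552,-157.5,112,-90)"
```

```text
time: 28.78
eef_pos: [494.2, 264.3, 16.2]
orientation: [0.002, 0.994, -0.106, -0.003]
contact_force: [-0.1, -0.3, -0.1]
finger_gap: 85.5
grip_force: 0.0
time: 29.45
eef_pos: [498.4, 267.5, 22.1]
orientation: [-0.001, 0.994, -0.105, 0.001]
contact_force: [-0.0, -0.2, 5.2]
finger_gap: 36.7
grip_force: 62.3
t 29.45 pos [498.4 267.5  22.1] toolz [ 0.003  0.001 -1.   ] tooly deg -102.1 q6 2.14 gap 36.745434197856724 F [-0.  -0.2  5.2]
turn az -0.002 (deg -0.1 )
shift cm [-0.3   0.01  0.61] dist 0.7
time: 30.12
eef_pos: [496.7, 266.9, 140.8]
orientation: [-0.0, 1.0, 0.0, 0.0]
contact_force: [-0.2, -0.4, -1.7]
finger_gap: 36.7
grip_force: 61.4
t 30.1167 pos [496.7 266.9 140.8] toolz [ 0.  0. -1.] tooly deg -90.0 q6 1.93 gap 36.748082635343465 F [-0.2 -0.4 -1.7]
turn az 0.001 (deg 0.0 )
shift cm [ 5.5  42.44  2.88] dist 42.9
```

```bash

python3 -m jog '[[0.3,2,0,0,0,0,-1],[0.5,3.7,0,0,0,0,-1],[0.5,3.7,0,0,0,0,-1],[0.5,3.7,0,0,0,0,-1],[0.5,3.7,0,0,0,0,-1],[0.5,3.7,0,0,0,0,-1],[0.5,3.7,0,0,0,0,-1],[0.5,3.7,0,0,0,0,-1]]'
python3 -m jog '[[0.5,3.7,0,0,0,0,-1],[0.5,3.7,0,0,0,0,-1],[0.5,3.7,0,0,0,0,-1],[0.5,3.4,0,0,0,0,-1],[0,0,2,0,0,0,-1],[0,0,0,0,0,0,-1],[0,0,0,0,0,0,-1],[0,0,0,0,0,0,-1]]'
python3 -c "
from h import *;go(555,-157.5,46,-90)
snap('wrist','w9');big('w9',(140,150,420,360),'w9v')"
```

```text
time: 30.78
eef_pos: [533.6, -13.7, 139.4]
orientation: [-0.0, 1.0, -0.002, -0.001]
contact_force: [0.5, -0.3, -2.0]
finger_gap: 36.7
grip_force: 61.4
time: 31.45
eef_pos: [553.9, -156.2, 119.7]
orientation: [-0.0, 1.0, -0.001, -0.001]
contact_force: [0.6, -0.0, -2.0]
finger_gap: 37.1
grip_force: 61.4
t 31.45 pos [ 553.9 -156.2  119.7] toolz [-0.002  0.001 -1.   ] tooly deg -90.1 q6 1.17 gap 37.08456557774047 F [ 0.6 -0.  -2. ]
turn az -0.001 (deg -0.1 )
shift cm [0.13 0.14 7.37] dist 7.4
w9v scale 2.857142857142857 (600, 800, 3)
```

View pics/w9v.png

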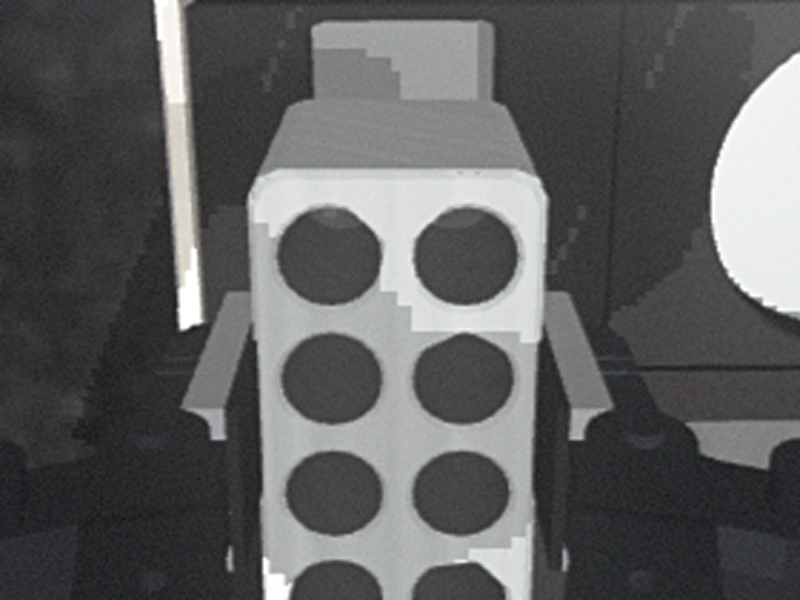

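```bash
python3 - <<'E'
from h import *
w=lambda l,z:world('w9',[(140+u/2.857143,150+v/2.857143) for u,v in l],z).round(1)
print('nest',w([(312,60),(494,60),(403,21)],39).tolist())
print('blk',w([(250,220),(547,220),(400,170),(330,255),(466,255),(332,379),(463,379),(334,492),(462,492)],141.5).tolist())
E
```

```text
nest [[583.1, -136.9, 39.0], [583.0, -177.4, 39.0], [591.7, -157.2, 39.0]]
blk [[582.3, -137.5, 141.5], [582.2, -174.7, 141.5], [588.8, -156.3, 141.5], [577.6, -147.4, 141.5], [577.5, -164.6, 141.5], [560.1, -147.3, 141.5], [560.0, -164.5, 141.5], [542.9, -147.2, 141.5], [542.9, -164.7, 141.5]]
```

```bash

python3 -m jog '[[0,0.1,1.5,0,0,0,-1],[0,0,2,0,0,0,-1],[0,0,1.5,0,0,0,-1],[0,0,0,0,0,0,-1],[0,0,0,0,0,0,-1]]'
python3 -m jog '[[0,0,0.5,0,0,0,-1],[0,0,0.5,0,0,0,-1],[0,0,0.3,0,0,0,-1],[0,0,0,0,0,0,-1],[0,0,0,0,0,0,-1]]'
python3 -m jog '[[0,0,0.3,0,0,0,-1],[0,0,0.3,0,0,0,-1],[0,0,0,0,0,0,-1],[0,0,0,0,0,0,-1]]'
```

```text
time: 31.92
eef_pos: [554.2, -157.1, 70.2]
orientation: [-0.0, 1.0, -0.0, -0.001]
contact_force: [0.5, -0.3, -2.5]
finger_gap: 36.5
grip_force: 61.4
time: 32.33
eef_pos: [554.5, -158.2, 57.3]
orientation: [-0.0, 1.0, -0.001, -0.0]
contact_force: [-0.4, -0.1, -2.7]
finger_gap: 36.6
grip_force: 61.4
time: 32.67
eef_pos: [554.2, -158.1, 50.9]
orientation: [-0.0, 1.0, -0.001, -0.0]
contact_force: [-0.0, -0.3, -2.3]
finger_gap: 37.0
grip_force: 61.4
```

```bash

python3 -m jog '[[0,0,0.2,0,0,0,-1],[0,0,0.2,0,0,0,-1],[0,0,0,0,0,0,-1],[0,0,0.1,0,0,0,-1],[0,0,0,0,0,0,-1]]'
python3 -m jog '[[0,0,0,0,0,0,-0.3],[0,0,0,0,0,0,0.1],[0,0,0,0,0,0,0.4],[0,0,0,0,0,0,0.4],[0,0,0,0,0,0,0.4]]'
python3 -m jog '[[0,0,-1,0,0,0,0.4],[0,0,-2,0,0,0,0.4],[0,0,-3,0,0,0,0.4],[0,0,-3,0,0,0,0.4],[0,0,-3,0,0,0,1],[0,0,-3,0,0,0,1],[0,0,-2,0,0,0,1],[0,0,0,0,0,0,1]]'
python3 -c "
from h import *;go(404,434,220,-90)
snap('top','top9');blobs('top9');big('top9',(120,200,240,290),'top9v')"
```

```text
time: 33.08
eef_pos: [554.5, -158.2, 46.2]
orientation: [0.0, 1.0, -0.001, -0.0]
contact_force: [-0.4, -0.3, -2.0]
finger_gap: 36.8
grip_force: 61.7
time: 33.5
eef_pos: [554.8, -158.3, 46.8]
orientation: [0.0, 1.0, -0.001, 0.0]
contact_force: [-0.1, -1.3, -0.7]
finger_gap: 59.9
grip_force: 0.0
time: 34.17
eef_pos: [557.4, -159.3, 224.0]
orientation: [0.002, 1.0, -0.001, 0.005]
contact_force: [0.6, -0.1, 1.5]
finger_gap: 85.3
grip_force: 0.0
t 34.1667 pos [ 557.4 -159.3  224. ] toolz [ 0.011 -0.005 -1.   ] tooly deg -90.1 q6 1.17 gap 85.31289366301974 F [ 0.6 -0.1  1.5]
turn az -0.001 (deg -0.1 )
shift cm [-1.541e+01 -5.932e+01 -4.000e-02] dist 61.3
top9 [ 515. -105.] 255 [ 7 75]
top9 [ 432. -366.] 606 [56 85]
top9 [ 544. -255.] 282 [16 23]
top9 [405. 436.] 385 [22 22]
top9 [380. 262.] 338 [22 29]
top9v scale 6.666666666666667 (600, 800, 3)
```

View pics/top9v.png

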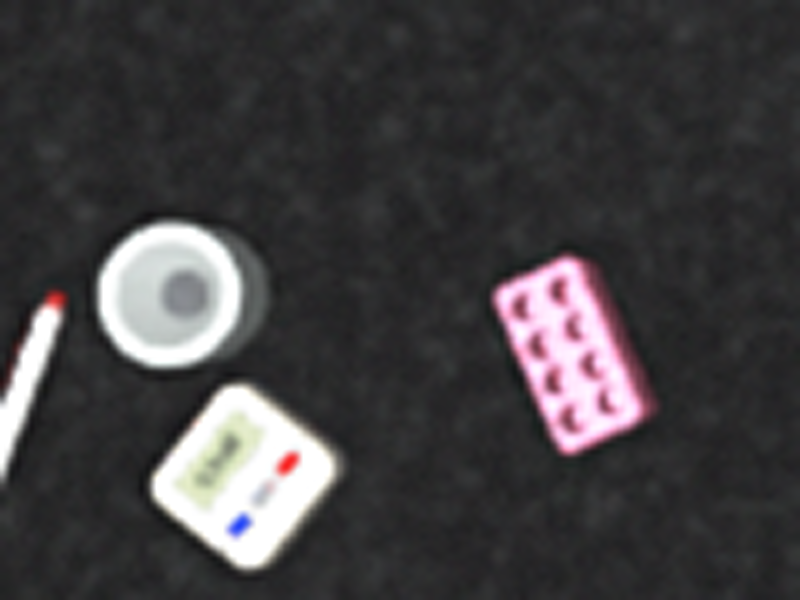

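```bash

python3 -c "
from h import *;print(world('top9',[(145.35,244.25)],44), world('top9',[(120+238/6.667,200+385/6.667)],20))"
python3 -m jog '[[-1,-3.7,0,0,0,0,1],[-1,-3.7,0,0,0,0,1],[-1,-3.7,0,0,0,0,1],[-1,-3.7,0,0,0,0,1],[-1,-3.7,0,0,0,0,1],[-1,-3.7,0,0,0,0,1],[-1,-3.7,0,0,0,0,1],[-1,-3.7,0,0,0,0,1]]'
python3 -m jog '[[-1,-3.7,0,0,0,0,1],[-1,-3.7,0,0,0,0,1],[-1,-3.7,0,0,0,0,1],[-1,-3.7,0,0,0,0,1],[-1,-3.7,0,0,0,0,1],[-1,-3.7,0,0,0,0,1],[0,-3.7,0,0,0,0,1],[0,-3,0,0,0,0,1]]'
python3 -m jog '[[0,0,0,0,0,0.098,1],[0,0,0,0,0,0.098,1],[0,0,0,0,0,0.098,1],[0,0,0,0,0,0.098,1],[0,0,0,0,0,0.098,1],[0,0,0,0,0,0,1],[0,0,0,0,0,0,1]]'
python3 -c "
from h import *;go(404,434,20,-118);snap('wrist','w10')"
```

```text
[[403.47632104 435.42138869  44.        ]] [[363.84574177 411.83711329  20.        ]]
time: 34.88
eef_pos: [473.1, 139.4, 214.6]
orientation: [0.0, 1.0, -0.001, -0.001]
contact_force: [1.7, -0.1, 1.1]
finger_gap: 85.2
grip_force: 0.0
time: 35.55
eef_pos: [413.4, 428.9, 214.4]
orientation: [0.001, 1.0, 0.0, -0.001]
contact_force: [1.0, 0.0, -1.2]
finger_gap: 85.2
grip_force: 0.0
time: 36.13
eef_pos: [414.6, 426.5, 214.8]
orientation: [0.001, 0.97, -0.242, -0.001]
contact_force: [-0.4, -0.3, -0.3]
finger_gap: 85.9
grip_force: 0.0
t 36.1333 pos [414.6 426.5 214.8] toolz [-0.002 -0.002 -1.   ] tooly deg -118.0 q6 2.73 gap 85.86595836633265 F [-0.4 -0.3 -0.3]
turn az -0.0 (deg -0.0 )
shift cm [-1.27 -0.21 19.48] dist 19.5
```

```bash

python3 -m jog '[[-1.35,-0.25,2,0,0,0,1],[0,0,3,0,0,0,1],[0,0,3,0,0,0,1],[0,0,3,0,0,0,1],[0,0,3,0,0,0,1],[0,0,2,0,0,0,1],[0,0,0,0,0,0,1],[0,0,0,0,0,0,1]]'
python3 -c "
from h import *;go(403.5,434.8,20,-118)"
python3 -m jog '[[0,0,1.5,0,0,0,1],[0,0,1.4,0,0,0,1],[0,0,0.6,0,0,0,1],[0,0,0,0,0,0,1],[0,0,0,0,0,0,1]]'
python3 -m jog '[[0,0,0,0,0,0,0.6],[0,0,0,0,0,0,0.2],[0,0,0,0,0,0,-1],[0,0,0,0,0,0,-1],[0,0,0,0,0,0,-1],[0,0,0,0,0,0,-1],[0,0,0,0,0,0,-1]]'
python3 -c "from h import *;go(403.5,434.8,20,-118)"
```

```text
time: 36.85
eef_pos: [403.6, 434.7, 54.9]
orientation: [0.001, 0.97, -0.243, -0.001]
contact_force: [-0.2, 0.7, 0.1]
finger_gap: 85.2
grip_force: 0.0
t 36.85 pos [403.6 434.7  54.9] toolz [-0.003 -0.002 -1.   ] tooly deg -118.1 q6 2.76 gap 85.24948909474261 F [-0.2  0.7  0.1]
turn az -0.001 (deg -0.1 )
shift cm [-0.   -0.02  3.49] dist 3.5
time: 37.27
eef_pos: [404.6, 435.6, 21.6]
orientation: [0.0, 0.97, -0.243, -0.0]
contact_force: [0.3, -0.5, 0.3]
finger_gap: 85.4
grip_force: 0.0
time: 37.85
eef_pos: [405.3, 436.3, 22.7]
orientation: [-0.001, 0.97, -0.243, 0.001]
contact_force: [0.7, 0.3, 7.0]
finger_gap: 56.3
grip_force: 65.7
t 37.85 pos [405.3 436.3  22.7] toolz [ 0.002  0.001 -1.   ] tooly deg -118.1 q6 2.76 gap 56.3069504437835 F [0.7 0.3 7. ]
turn az -0.002 (deg -0.1 )
shift cm [-0.09  0.22  0.27] dist 0.4
```

```bash

python3 -m jog '[[0,0,-1,0,0,0,-1],[0,0,-2,0,0,0,-1],[0,0,-3,0,0,0,-1],[0,0,-3,0,0,0,-1],[0,0,-3,0,0,0,-1],[0,0,0,0,0,0,-1],[0,0,0,0,0,0,-1]]'
python3 -m jog '[[0,0,0,0,0,-0.098,-1],[0,0,0,0,0,-0.098,-1],[0,0,0,0,0,-0.098,-1],[0,0,0,0,0,-0.098,-1],[0,0,0,0,0,-0.098,-1],[0,0,0,0,0,0,-1],[0,0,0,0,0,0,-1]]'
python3 -c "from h import *;go(462.5,-157.5,140,-90)"
```

```text
time: 38.43
eef_pos: [405.2, 436.3, 143.4]
orientation: [-0.002, 0.97, -0.243, 0.001]
contact_force: [-0.3, 0.4, -2.5]
finger_gap: 56.5
grip_force: 65.1
time: 39.02
eef_pos: [403.3, 434.6, 138.6]
orientation: [0.001, 1.0, -0.002, -0.002]
contact_force: [0.3, 0.2, -2.7]
finger_gap: 56.0
grip_force: 65.0
t 39.0167 pos [403.3 434.6 138.6] toolz [-0.003 -0.003 -1.   ] tooly deg -90.2 q6 2.27 gap 56.04867614790136 F [ 0.3  0.2 -2.7]
turn az -0.004 (deg -0.2 )
shift cm [6.140e+00 5.918e+01 1.000e-02] dist 59.5
```

```bash

python3 -m jog '[[0.2,2,0,0,0,0,-1],[0.4,3.7,0,0,0,0,-1],[0.4,3.7,0,0,0,0,-1],[0.4,3.7,0,0,0,0,-1],[0.4,3.7,0,0,0,0,-1],[0.4,3.7,0,0,0,0,-1],[0.4,3.7,0,0,0,0,-1],[0.4,3.7,0,0,0,0,-1]]'
python3 -m jog '[[0.4,3.7,0,0,0,0,-1],[0.4,3.7,0,0,0,0,-1],[0.4,3.7,0,0,0,0,-1],[0.4,3.7,0,0,0,0,-1],[0.4,3.7,0,0,0,0,-1],[0.4,3.7,0,0,0,0,-1],[0.4,3.7,0,0,0,0,-1],[0.3,3.7,0,0,0,0,-1]]'
python3 -m jog '[[0.2,1.7,0,0,0,0,-1],[0,0,2,0,0,0,-1],[0,0,0,0,0,0,-1],[0,0,0,0,0,0,-1],[0,0,0,0,0,0,-1]]'
python3 -c "
from h import *;go(462.5,-157.5,46,-90)
snap('wrist','w11');big('w11',(140,110,420,320),'w11v')"
```

```text
time: 39.68
eef_pos: [433.2, 154.8, 140.3]
orientation: [0.0, 1.0, -0.002, -0.001]
contact_force: [0.8, -0.7, -1.9]
finger_gap: 56.9
grip_force: 65.1
time: 40.35
eef_pos: [464.1, -141.1, 140.4]
orientation: [-0.0, 1.0, -0.002, -0.0]
contact_force: [2.2, -0.7, -2.3]
finger_gap: 56.2
grip_force: 65.1
time: 40.77
eef_pos: [466.3, -155.8, 120.8]
orientation: [-0.0, 1.0, -0.001, -0.001]
contact_force: [0.5, -0.2, -2.3]
finger_gap: 56.4
grip_force: 65.1
t 40.7667 pos [ 466.3 -155.8  120.8] toolz [-0.001  0.001 -1.   ] tooly deg -90.1 q6 1.1 gap 56.392864069248226 F [ 0.5 -0.2 -2.3]
turn az -0.001 (deg -0.1 )
shift cm [-0.37  0.18  7.48] dist 7.5
w11v scale 2.857142857142857 (600, 800, 3)
```

View pics/w11v.png

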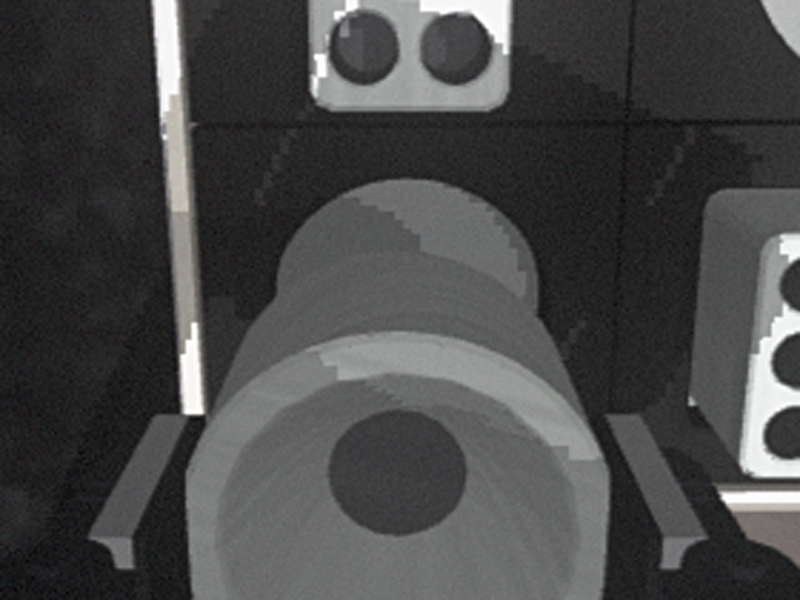

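```bash
python3 - <<'E'
from h import *
w=lambda l,z:world('w11',[(140+u/2.857143,110+v/2.857143) for u,v in l],z).round(1)
print('nest',w([(278,285),(539,290),(407,179)],39).tolist())
print('blk',w([(188,490),(609,490),(397,332)],142).tolist())
E
```

```text
nest [[469.5, -127.9, 39.0], [468.1, -188.1, 39.0], [494.2, -157.6, 39.0]]
blk [[472.7, -127.8, 142.0], [472.6, -183.4, 142.0], [494.8, -155.5, 142.0]]
```

```bash

python3 -m jog '[[-0.35,0.2,1.5,0,0,0,-1],[0,0,2,0,0,0,-1],[0,0,1.5,0,0,0,-1],[0,0,0,0,0,0,-1],[0,0,0,0,0,0,-1]]'
python3 -m jog '[[0,0,0.5,0,0,0,-1],[0,0,0.5,0,0,0,-1],[0,0,0.3,0,0,0,-1],[0,0,0,0,0,0,-1],[0,0,0,0,0,0,-1]]'
python3 -m jog '[[0,0,0.3,0,0,0,-1],[0,0,0.3,0,0,0,-1],[0,0,0,0,0,0,-1],[0,0,0,0,0,0,-1]]'
```

```text
time: 41.23
eef_pos: [463.0, -157.7, 71.3]
orientation: [-0.0, 1.0, -0.0, -0.0]
contact_force: [0.2, 0.5, -1.9]
finger_gap: 56.3
grip_force: 65.1
time: 41.65
eef_pos: [463.3, -158.5, 58.3]
orientation: [-0.0, 1.0, -0.001, -0.0]
contact_force: [-0.2, 0.3, -2.2]
finger_gap: 56.3
grip_force: 65.2
time: 41.98
eef_pos: [463.0, -158.4, 52.0]
orientation: [-0.0, 1.0, -0.001, -0.0]
contact_force: [-0.1, 0.6, -2.0]
finger_gap: 56.4
grip_force: 65.2
```

```bash

python3 -m jog '[[0,0,0.2,0,0,0,-1],[0,0,0.2,0,0,0,-1],[0,0,0,0,0,0,-1],[0,0,0.1,0,0,0,-1],[0,0,0,0,0,0,-1]]'
python3 -m jog '[[0,0,0,0,0,0,0],[0,0,0,0,0,0,0.5],[0,0,0,0,0,0,0.7],[0,0,0,0,0,0,0.7],[0,0,0,0,0,0,0.7]]'
python3 -m jog '[[0,0,-1,0,0,0,0.7],[0,0,-2,0,0,0,0.7],[0,0,-3,0,0,0,0.7],[0,0,-3,0,0,0,0.7],[0,0,-3,0,0,0,0.7],[0,2,-3,0,0,0,0.7],[0,2,-3,0,0,0,0.7],[0,2,-3,0,0,0,0.7]]'
python3 -m jog '[[0,2,-3,0,0,0,0.7],[0,2,-2,0,0,0,0.7],[0,0,0,0,0,0,0.7],[0,0,0,0,0,0,0.7],[0,0,0,0,0,0,0.7]]'
python3 -c "
from h import *;go(462.5,-255,46,0)
snap('wrist','w12');big('w12',(0,0,560,420),'w12v')"
```

```text
time: 42.4
eef_pos: [463.2, -158.4, 47.1]
orientation: [-0.0, 1.0, -0.001, -0.0]
contact_force: [-0.6, -0.7, -1.8]
finger_gap: 56.5
grip_force: 65.2
time: 42.82
eef_pos: [463.7, -158.7, 47.8]
orientation: [0.0, 1.0, -0.001, 0.0]
contact_force: [-0.7, -0.2, 0.0]
finger_gap: 72.6
grip_force: 0.0
time: 43.48
eef_pos: [463.1, -218.9, 260.0]
orientation: [0.0, 1.0, -0.0, 0.001]
contact_force: [-0.2, -0.3, 0.5]
finger_gap: 72.3
grip_force: 0.0
time: 43.9
eef_pos: [462.8, -257.8, 306.5]
orientation: [-0.001, 1.0, -0.001, -0.0]
contact_force: [-0.6, 0.7, -0.7]
finger_gap: 72.7
grip_force: 0.0
t 43.9 pos [ 462.8 -257.8  306.5] toolz [-0.001  0.001 -1.   ] tooly deg -90.1 q6 0.92 gap 72.6580264298805 F [-0.6  0.7 -0.7]
turn az 1.57 (deg 89.9 )
shift cm [-0.   -0.25 26.06] dist 26.1
w12v scale 1.4285714285714286 (600, 800, 3)
```

View pics/w12v.png

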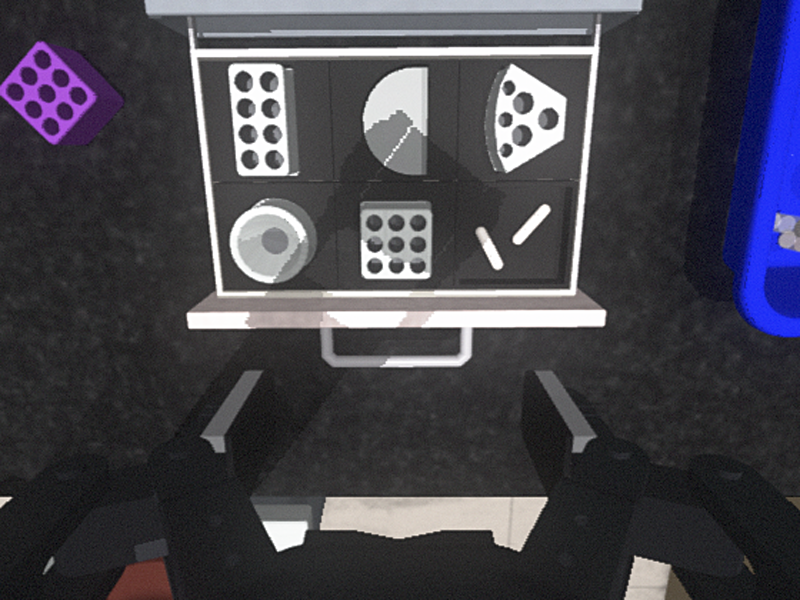

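All four blocks sit in their own nests: oblong, wedge, round and square, with the halfround nest empty as expected. The handle bar is at row 361. Next I re-grip the handle to push the drawer shut.

```bash

python3 -m jog '[[0,0,0,0,0,-0.112,0.5],[0,0,0,0,0,-0.112,0],[0,0,0,0,0,-0.112,-0.35],[0,0,0,0,0,-0.112,-0.35],[0,0,0,0,0,-0.112,-0.35],[0,0,0,0,0,-0.112,-0.35],[0,0,0,0,0,-0.112,-0.35]]'
python3 -m jog '[[0,0,0,0,0,-0.112,-0.35],[0,0,0,0,0,-0.112,-0.35],[0,0,0,0,0,-0.112,-0.35],[0,0,0,0,0,-0.112,-0.35],[0,0,0,0,0,-0.112,-0.35],[0,0,0,0,0,-0.112,-0.35],[0,0,0,0,0,-0.112,-0.35]]'
python3 -m jog '[[0,-2,0,0,0,0,-0.35],[0,-2.5,0,0,0,0,-0.35],[0,-2.5,0,0,0,0,-0.35],[0,-2.5,0,0,0,0,-0.35],[0,-0.5,0,0,0,0,-0.35],[0,0,0,0,0,0,-0.35],[0,0,0,0,0,0,-0.35]]'
python3 -c "
from h import *
print(world('w12',[(395/1.42857,361/1.42857)],55))
go(360,-252,38,0)"
```

```text
time: 44.53
eef_pos: [462.6, -256.9, 305.2]
orientation: [-0.002, 0.923, 0.385, -0.001]
contact_force: [0.8, -0.2, 0.1]
finger_gap: 27.5
grip_force: 0.0
time: 45.12
eef_pos: [462.6, -257.0, 305.2]
orientation: [-0.002, 0.706, 0.708, -0.0]
contact_force: [0.2, -0.4, 0.1]
finger_gap: 27.7
grip_force: 0.0
time: 45.7
eef_pos: [363.2, -257.4, 306.3]
orientation: [-0.001, 0.708, 0.706, 0.0]
contact_force: [-0.6, 0.4, 0.1]
finger_gap: 28.0
grip_force: 0.0
[[ 360.00298448 -254.0450425    55.        ]]
t 45.7 pos [ 363.2 -257.4  306.3] toolz [-0.     0.001 -1.   ] tooly deg -0.2 q6 -0.78 gap 27.952151937669775 F [-0.6  0.4  0.1]
turn az -0.004 (deg -0.2 )
shift cm [ 0.51 -0.32 26.84] dist 26.8
```

```bash

python3 -m jog '[[0.5,-0.3,3,0,0,0,-0.35],[0,0,3.5,0,0,0,-0.35],[0,0,3.5,0,0,0,-0.35],[0,0,3.5,0,0,0,-0.35],[0,0,3.5,0,0,0,-0.35],[0,0,3,0,0,0,-0.35],[0,0,0,0,0,0,-0.35],[0,0,0,0,0,0,-0.35]]'
python3 -c "from h import *;go(360,-252,38,0)"
python3 -m jog '[[0,0,2.5,0,0,0,-0.35],[0,0,2.5,0,0,0,-0.35],[0,0,1.5,0,0,0,-0.35],[0,0,0,0,0,0,-0.35],[0,0,0,0,0,0,-0.35]]'
python3 -m jog '[[0,0,0,0,0,0,-1],[0,0,0,0,0,0,-1],[0,0,0,0,0,0,-1],[0,0,0,0,0,0,-1],[0,0,0,0,0,0,-1]]'
python3 -c "from h import *;go(565,-252,38,0)"
```

```text
time: 46.37
eef_pos: [359.7, -251.6, 105.5]
orientation: [-0.003, 0.708, 0.706, 0.0]
contact_force: [0.4, -0.6, 0.7]
finger_gap: 27.8
grip_force: 0.0
t 46.3667 pos [ 359.7 -251.6  105.5] toolz [-0.004  0.004 -1.   ] tooly deg -0.2 q6 -0.78 gap 27.803408457041517 F [ 0.4 -0.6  0.7]
turn az -0.003 (deg -0.2 )
shift cm [-0.06  0.06  6.75] dist 6.7
time: 46.78
eef_pos: [361.4, -253.9, 44.1]
orientation: [0.001, 0.708, 0.706, 0.0]
contact_force: [-1.3, 0.0, -0.7]
finger_gap: 27.7
grip_force: 0.0
time: 47.2
eef_pos: [361.8, -254.6, 45.2]
orientation: [0.002, 0.708, 0.706, 0.0]
contact_force: [-0.2, 0.7, 7.1]
finger_gap: 7.4
grip_force: 58.9
t 47.2 pos [ 361.8 -254.6   45.2] toolz [ 0.003 -0.003 -1.   ] tooly deg -0.2 q6 -0.78 gap 7.44132024063134 F [-0.2  0.7  7.1]
turn az -0.004 (deg -0.2 )
shift cm [ 0.34 20.32  0.78] dist 20.3
```

```bash

python3 -m jog '[[0,0.4,0,0,0,0,-1],[0,0.8,0,0,0,0,-1],[0,1.2,0,0,0,0,-1],[0,1.4,0,0,0,0,-1],[0,1.4,0,0,0,0,-1],[0,1.4,0,0,0,0,-1],[0,1.4,0,0,0,0,-1],[0,1.4,0,0,0,0,-1]]'
python3 -m jog '[[0,1.4,0,0,0,0,-1],[0,1.4,0,0,0,0,-1],[0,1.4,0,0,0,0,-1],[0,1.4,0,0,0,0,-1],[0,1.4,0,0,0,0,-1],[0,1.2,0,0,0,0,-1],[0,0.8,0,0,0,0,-1],[0,0,0,0,0,0,-1]]'
python3 -m jog '[[0,0.5,0,0,0,0,-1],[0,0.3,0,0,0,0,-1],[0,0,0,0,0,0,-1],[0,0,0,0,0,0,-1]]'
```

```text
time: 47.87
eef_pos: [456.0, -254.1, 45.2]
orientation: [0.001, 0.708, 0.706, 0.0]
contact_force: [-3.4, 2.4, 9.2]
finger_gap: 7.8
grip_force: 59.2
time: 48.53
eef_pos: [548.1, -253.6, 45.2]
orientation: [0.003, 0.708, 0.706, 0.002]
contact_force: [2.4, 4.4, 5.9]
finger_gap: 7.7
grip_force: 60.1
time: 48.87
eef_pos: [554.7, -253.6, 45.2]
orientation: [0.002, 0.708, 0.706, 0.002]
contact_force: [1.6, 3.3, 5.5]
finger_gap: 7.6
grip_force: 60.2
```

```bash

python3 -m jog '[[0,0.4,0,0,0,0,-1],[0,0.4,0,0,0,0,-1],[0,0,0,0,0,0,-1],[0,0,0,0,0,0,-1]]'
python3 -m jog '[[0,0.3,0,0,0,0,-1],[0,0.3,0,0,0,0,-1],[0,0,0,0,0,0,-1],[0,0,0,0,0,0,-1]]'
python3 -m jog '[[0,0.3,0,0,0,0,-1],[0,0,0,0,0,0,-1],[0,0,0,0,0,0,-1]]'
```

```text
time: 49.2
eef_pos: [562.6, -253.6, 45.2]
orientation: [0.002, 0.708, 0.706, 0.002]
contact_force: [2.7, 4.5, 6.4]
finger_gap: 7.1
grip_force: 60.2
time: 49.53
eef_pos: [564.8, -253.5, 45.1]
orientation: [-0.002, 0.708, 0.706, -0.001]
contact_force: [-13.1, 5.6, 15.6]
finger_gap: 7.6
grip_force: 61.4
time: 49.78
eef_pos: [564.9, -253.5, 45.1]
orientation: [-0.005, 0.708, 0.706, -0.004]
contact_force: [-23.5, 5.8, 23.1]
finger_gap: 7.1
grip_force: 62.3
```

```bash

python3 -m jog '[[0,0,0,0,0,0,-0.35],[0,-0.3,0,0,0,0,-0.35],[0,-0.2,0,0,0,0,-0.35],[0,0,0,0,0,0,-0.35],[0,0,0,0,0,0,-0.35]]'
python3 -m jog '[[0,0,-1,0,0,0,-0.35],[0,0,-2.5,0,0,0,-0.35],[0,0,-3,0,0,0,-0.35],[0,-2,-3,0,0,0,-0.35],[0,-3,-3,0,0,0,-0.35],[0,-3,-2,0,0,0,-0.35],[0,0,0,0,0,0,-0.35],[0,0,0,0,0,0,-0.35]]'
python3 -c "
from h import *;go(360,-252,38,0)
snap('wrist','w13');snap('top','top13');big('w13',(0,0,560,420),'w13v',1);blobs('top13')"
```

```text
time: 50.2
eef_pos: [564.3, -253.9, 42.4]
orientation: [0.0, 0.709, 0.706, 0.0]
contact_force: [-0.7, 0.5, 0.1]
finger_gap: 27.9
grip_force: 0.0
time: 50.87
eef_pos: [485.1, -254.3, 189.7]
orientation: [0.003, 0.709, 0.705, 0.001]
contact_force: [-1.1, 0.3, -0.3]
finger_gap: 27.6
grip_force: 0.0
t 50.8667 pos [ 485.1 -254.3  189.7] toolz [ 0.005 -0.003 -1.   ] tooly deg -0.3 q6 -0.61 gap 27.608649805641864 F [-1.1  0.3 -0.3]
turn az -0.005 (deg -0.3 )
shift cm [  0.21 -12.58  15.11] dist 19.7
w13v scale 1 (420, 560, 3)
top13 [380. 262.] 340 [22 29]
```

View pics/w13v.png

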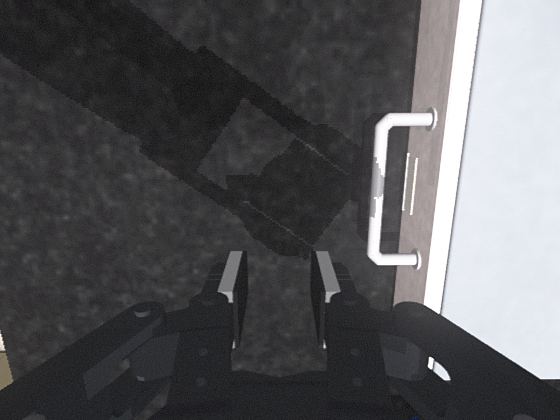

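The drawer is shut, with the panel's white top edge flush against the unit and no gap visible.

```bash
python3 -c "
from workcell import arm
print(arm.hand_in())"
```

```text
the job is handed in; nothing more can be done
None
```

I put all four blocks present (wedge, square, oblong and round; there was no halfround) into their own nests, pushed the drawer shut against its stop and handed the job in after about 51 s; no verdict came back.

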